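# Turn the inlaid panel face down and weigh it down with boxes

### The job

A freshly inlaid panel lies face up on the pressing block, one edge near the fence. First put the offcut that lies on it into the plywood tray; then lever the panel up against the fence and turn it over, lowering it without letting it fall, so that it lies inlay-down, flat and square on the block and pushed right up to the fence. Then stack all the closed wooden boxes there are upright in one square, flush column on the middle of the panel's back, their long sides along the panel's long sides, and leave the other things on the bench alone.

Things in the scene. Friction and masses are not known exactly. Their poses are not given: they have to be found in the camera images.
- block: fixed wooden block 45 mm high, x from -50 to +90 mm, y from -105 to +105 mm; origin at bench height, z up, x towards the fence (roughly to the robot's left, +y). Fence: 210 mm wide strip along its left edge, x from +60 (the face the panel leans on) to +90 mm, top 75 mm above the bench. Open space on its other side (x below -50)
- panel: loose panel 160 (x) x 190 (y) x 14 mm (z), 0.3 kg; origin at its centre; z points out of the inlaid face (star, chequered border; other face plain plywood). Starts z up on the block, one edge 3 to 8 mm from the fence, the opposite edge overhanging the block by about 55 mm, 45 mm free height below. When home, z down, its centre is at x = -20, y = 0, z = 52 mm of the block frame
- offcut: loose bar of pale wood, 70 (its x) x 28 (its y) x 24 mm high, 0.05 kg, at the start lying on the panel; origin at the centre of its underside
- tray: fixed open plywood tray, 150 (its x) x 140 (its y) x 40 mm high, walls and floor about 6 mm; origin at the centre of its underside
- box1: closed wooden box, 68 (x) x 100 (y) x 36 mm high, about 0.28 kg, lid shut for good, light inlay on the lid; origin at the centre of its underside, z up. Two to four of box1..box4 (all one size) are present; they stand upright on the bench left and right of the block
- box2: closed wooden box, 68 (x) x 100 (y) x 36 mm high, about 0.28 kg, lid shut for good, light inlay on the lid; origin at the centre of its underside, z up. Two to four of box1..box4 (all one size) are present; they stand upright on the bench left and right of the block
- box3: closed wooden box, 68 (x) x 100 (y) x 36 mm high, about 0.28 kg, lid shut for good, light inlay on the lid; origin at the centre of its underside, z up. Two to four of box1..box4 (all one size) are present; they stand upright on the bench left and right of the block
- box4: closed wooden box, 68 (x) x 100 (y) x 36 mm high, about 0.28 kg, lid shut for good, light inlay on the lid; origin at the centre of its underside, z up. Two to four of box1..box4 (all one size) are present; they stand upright on the bench left and right of the block
- mallet: bystander: hammer lying beyond the block, about 0.3 m long along its x; leave alone
- chisel: bystander: slim red-handled hand tool lying beyond the block, about 0.2 m long along its x; leave alone
- brush: bystander: glue brush, about 0.2 m long, lying near the robot on the left; leave alone
- jar: bystander: amber glass jar, 56 mm across, 65 mm tall, on the left near the robot; origin at its underside; leave alone
- puck: bystander: dark wooden disc, 56 mm across, 22 mm tall, far right, near the blue vise; origin at its underside; leave alone
- strip: bystander: pale wood strip 30 x 160 x 14 mm lying near the robot on the right; origin at its underside; leave alone
There are look-alikes about, which are no part of the job. Leave any purple or yellow look-alike of the box1 alone. What is shaped like the box3 but green is not meant.

How it is judged:
On the way, in this order (a step that is already met when the one before it is completed fails the run):
1. the offcut lies in the tray and the panel is still flat, inlay up, on the block (z of offcut in the frame of tray between 0 and 0.035 m and x of offcut in the frame of tray between -0.07 and 0.07 m and y of offcut in the frame of tray between -0.065 and 0.065 m and angle between panel's own z axis and vertical below 0.15 rad), for 0.2 s.
2. the panel lies inlay-down, flat and square on the block, pushed up to the fence (angle between panel's own z axis and vertical above 3.09 rad and z of panel in the frame of block between 0.048 and 0.056 m and x of panel in the frame of block above -0.03 m and y of panel in the frame of block between -0.03 and 0.03 m and angle between the y axis of panel and the y axis of block, either way round below 0.07 rad), for 0.2 s.
3. all boxes stand in one square column on the panel's back (horizontal distance between each of box1, box2, box3, box4 and panel below 0.018 m and angle between the y axis of each of box1, box2, box3, box4 and the y axis of panel, either way round below 0.12 rad and angle between each of box1, box2, box3, box4's own z axis and vertical below 0.06 rad and height (world z) of each of box1, box2, box3, box4 above 0.054 m and linear speed of each of box1, box2, box3, box4 below 0.02 m/s and horizontal distance between box1 and box2 below 0.012 m and horizontal distance between each of box1, box2 and box3 below 0.012 m and horizontal distance between each of box1, box2, box3 and box4 below 0.012 m), for 0.2 s.
At the end, for the whole second after the job is handed in: Offcut in the tray. Panel inlay-down, flat on the block, within 10 mm of the fence, 30 mm of the middle sideways, 4 degrees square. Every box upright on it, within 18 mm of its centre and 12 mm of each other box (horizontally), long sides along its long sides within 7 degrees. All at rest (all of step 2 and all of step 3 and z of offcut in the frame of tray between 0 and 0.035 m and x of offcut in the frame of tray between -0.07 and 0.07 m and y of offcut in the frame of tray between -0.065 and 0.065 m and linear speed of panel below 0.02 m/s); the robot touches nothing.
It fails at once if the panel is let fall over (it turns faster than 7 rad/s) (angular speed of panel above 7 rad/s).
It fails at once if a bystander is moved more than 4 cm (distance of any of mallet, chisel, brush, jar, puck, strip from where it was at the start of the episode above 0.04 m).
Of box1, box2, box3, box4 only 2 to 4 are there at a start; the rules pass over those that are not, and their reading is None.
At some moment in a run one of offcut, box1, box2, box3, box4 may be knocked a few centimetres aside while the robot is not near it.
It also fails if it takes over 210 s, if anything falls off the work surface, if the arm or the gripper's body presses on something with over 40 N, if the wrist force passes 120 N, or if a joint passes its speed limit or range.

### The arm

A 7-joint arm with a two-finger parallel gripper is mounted at the origin on the work surface. World frame = base frame: x ahead of the robot, y to its left, z up, the work surface at z = 0. Lengths are in m, angles in rad, forces in N, time in s.
With the tool pointing down it reaches from about 0.425 to 0.825 m from the base axis. Payload 3.6 kg.
Tool frame: the origin (TCP) lies midway between the tips of the shut fingers; the grasp point (between the pads) lies 19 mm behind it; z points along the fingers, y is the direction in which the jaws open and shut (so a half turn about z gives the same grasp; the last joint's range is limited). The gripper opens to 85 mm and grips with 20 to 120 N. Pads are 22 mm wide; open, the fingers measure 114 mm over their backs; the gripper's body (76 mm by 85 mm) begins 54 mm behind the grasp point. The pads swing forward as they close: fully open they stand 13 mm farther back than shut.
Start: joints at [-1.222, 0.615, -0.013, 1.423, 0.008, 1.103, -0.04], TCP at [0.238, 0.605, 0.231] pointing down, gripper open.
Joint ranges: [-3.12, 3.12], [-0.3, 2.06], [-1.34, 1.32], [0.26, 2.42], [-1.36, 4.5], [0.01, 1.98], [-2.84, 2.84]. Speed limits (rad/s): [2.79, 2.79, 3.14, 3.14, 3.14, 3.14, 3.14].

### API

Orientations are given as [roll, pitch, yaw] about the fixed x, y, z axes, in that order (R = Rz(yaw) Ry(pitch) Rx(roll)).
In Python, from bench import manip gives the robot as it stands.
- The arm moves only by the shell command python3 -m crank 'ROWS' [OPENING]. ROWS is JSON, a list of rows, each an object with "offset": the shift along the world's x, y, z in units of 0.5 m (1.0 is 0.5 m), a list of three; "turn": the turn, a rotation vector about the world's x, y, z in units of 0.5 rad (1.0 is 0.5 rad), a list of three. In form: [{"offset": [x, y, z], "turn": [ax, ay, az]}, ...]. A call has 1 to 5 rows; each row is the pose to reach, as a shift and turn from the pose commanded when the call began; what a row does not reach only later rows make up. A row lasts 1/8 s, in which the tool goes at most 62.5 mm and 10.7 degrees, less where a joint would pass 70% of its speed; a pose out of reach is approached as far as the arm can. A call with a number of a shift or a turn outside -1 to 1 is refused whole. A call with a gripper value outside its range is refused whole. OPENING is the opening, from 0 (shut) to 1 (fully open), set as the call begins (- or left out, the last holds). The fingers move at their own pace and stop on an object; the grip force is fixed at half the most. Time passes only in rows, so rows that repeat a pose let the fingers close. It gives the time, the measured TCP pose, the force and the opening at its end, in the units of the state.
- manip.state(): the state, without advancing time (a new reading comes with each control period).
- manip.camera(name): name is "scene" or "side" or "wrist"; returns (picture, depth): 400x640x3 uint8, blue, green, red; 400x640 float32, m along the optical axis (not along the pixel's ray), 0 where there is no reading.
- manip.camera_info(name): a dict with "fx", "fy", "cx", "cy" (pixels), "k1" (the pictures are not rectified: a ray, as slopes to the right and down, at radius r is drawn at 1 + k1 r^2 times it, then the intrinsics apply), "extrinsics" (4x4, takes a point from camera to world coordinates). Camera axes: x right, y up, looking along -z (the intrinsics and any distortion apply to the point x, -y, -z); pixel columns grow to the right and rows downward; lengths in m; the calibration is good to about 2 mm. A picture is of the moment at which its call begins: read the wrist's pose just before it. camera_info takes no time and is no camera call; for the wrist camera it gives the pose at the moment of the call.
- manip.hand_in(): hands the job in, once; it reports no verdict.
The state is a dict: "time_s": time; "qpos": joint angles; "joint_velocities": joint speeds; "joint_torque": joint torques, N m; "ee_pos": TCP position; "orientation": TCP orientation; "force": force on the tool from outside, world axes, zero at the start; "torque": the same for the moment, N m; "width": opening from 0.0 (shut) to 1.0 (fully open).
Only numpy, scipy, OpenCV 4.12 (cv2) and the standard library are available. Lean on these libraries where they do the work, as an engineer would, in place of code of your own. Each camera call takes 0.05 s, during which the arm holds its last target. There are 200 camera calls.

## Working session

There is one attempt and no reset: what is moved stays moved. The work goes in short steps, Python scripts to look and compute and a shell command to move; the robot and the scene stay as the last step left them, time stands still between calls to the robot, and variables do not carry over. Pictures are saved under pics/ and viewed, about 12 in all and at most 16, crops included, and the job is handed in when it is done.

```bash
ls; mkdir -p pics
cat > h.py <<'E'
import numpy as np, cv2, json
from bench import manip
def shot(name,fn=None):
    info=manip.camera_info(name); img,d=manip.camera(name)
    img=np.array(img); d=np.array(d)
    if fn: cv2.imwrite('pics/'+fn+'.png',img)
    np.savez('/tmp/%s.npz'%name,img=img,d=d,**{k:np.array(info[k]) for k in('fx','fy','cx','cy','k1','extrinsics')})
    return img,d,info
def load(name): return np.load('/tmp/%s.npz'%name)
def rays(f):
    h,w=f['d'].shape; u,v=np.meshgrid(np.arange(w),np.arange(h))
    K=np.array([[f['fx'],0,f['cx']],[0,f['fy'],f['cy']],[0,0,1]],float)
    xd=(u-f['cx'])/f['fx']; yd=(v-f['cy'])/f['fy']; x,y=xd.copy(),yd.copy()
    for _ in range(10):
        s=1+f['k1']*(x*x+y*y); x,y=xd/s,yd/s
    return x,y
def cloud(f):
    x,y=rays(f); d=f['d']; P=np.stack([x*d,-y*d,-d,np.ones_like(d)],-1)
    P=P@f['extrinsics'].T; P=P[...,:3]; P[d<=0]=np.nan; return P
E
python3 - <<'E'
from h import *
for n in('scene','side','wrist'):
    i,d,c=shot(n,n+'0'); print(n,c['fx'],c['k1'],np.round(c['extrinsics'],3).tolist())
print(manip.state())
E
```

```text
pics
scene 431.13902320903145 0.01832496164411482 [[0.506, -0.719, 0.476, 1.194], [0.863, 0.427, -0.271, -0.394], [-0.009, 0.548, 0.837, 1.196], [0.0, 0.0, 0.0, 1.0]]
side 510.3467057859865 -0.005860526610897388 [[0.984, 0.135, -0.117, 0.338], [-0.178, 0.688, -0.703, -1.235], [-0.015, 0.713, 0.701, 1.274], [0.0, 0.0, 0.0, 1.0]]
wrist 309.7734464764425 0.018452737135370045 [[0.366, -0.889, -0.275, 0.167], [0.93, 0.35, 0.11, 0.632], [-0.001, -0.296, 0.955, 0.373], [0.0, 0.0, 0.0, 1.0]]
{'time_s': 0.15, 'qpos': array([-1.22251223,  0.6157057 , -0.01262461,  1.42452737,  0.00810841,
        1.10340114, -0.04041669]), 'joint_velocities': array([ 0.00062174, -0.00144787,  0.00066962, -0.00435596, -0.00111165,
       -0.00152903, -0.00049074]), 'joint_torque': array([ 9.53567651e-04, -4.69658697e+01,  2.59858081e-01, -1.71251267e+01,
        1.00774853e-02,  7.09349071e-03,  1.56702981e-06]), 'ee_pos': array([0.23771714, 0.60434492, 0.23039978]), 'orientation': array([-3.13960136e+00,  2.08881617e-05,  2.76686625e+00]), 'force': array([ 0.46610396, -0.17321554,  0.71722665]), 'torque': array([0.04106545, 0.0122472 , 0.06139962]), 'width': 1.000070573036635}
```

View pics/scene0.png

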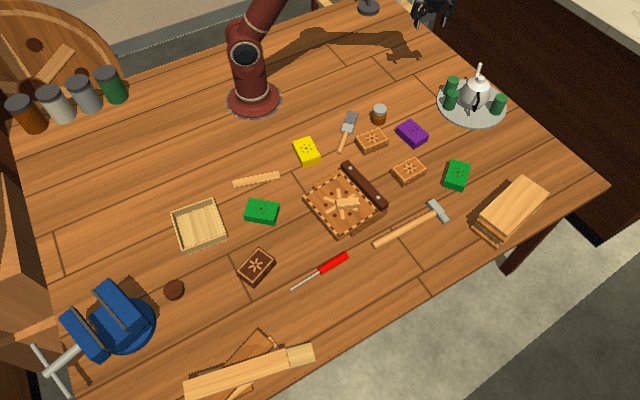

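View pics/side0.png

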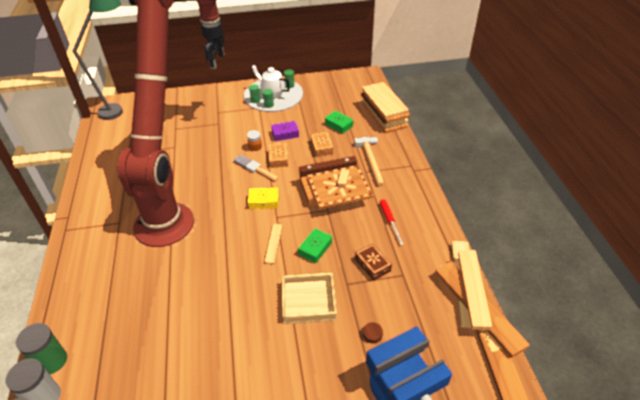

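Candidates (side picture): boxes at (277,154), (321,143) and the dark brown one at (373,261); look-alikes are yellow (263,198), purple (285,130), green (315,246) and (338,122). The offcut is at (343,177), where the star and strip (273,243) could confuse. Next I'll take close crops and measure.

```bash
cat >> h.py <<'E'
def top(P,center,zlo,zhi,r=0.09):
    """min-area rect of points of connected region near center xy in height band"""
    m=(P[...,2]>zlo)&(P[...,2]<zhi)&(np.hypot(P[...,0]-center[0],P[...,1]-center[1])<r)
    q=P[m]; 
    if len(q)<10: return None
    (c,s,a)=cv2.minAreaRect((q[:,:2]*1000).astype(np.float32))
    if s[0]<s[1]: s=(s[1],s[0]); a+=90
    a=(a+90)%180-90
    return np.round(c,1),np.round(s,1),round(a,1),len(q),round(float(np.median(q[:,2]))*1000,1)
E
python3 - <<'E'
from h import *
f=load('side'); P=cloud(f); g=load('scene'); Q=cloud(g)
for n,u,v in [('b277',277,152),('b321',321,141),('dark',373,259),('off',343,177),('tray',309,297),('fence',330,167),('yellow',263,196),('purple',285,129),('green1',315,244),('green2',338,120),('strip',273,243),('jar',254,136),('brush',255,167),('mallet',372,160),('chisel',390,220),('puck',373,331),('panel',320,190)]:
    p=P[v,u]; print(n,np.round(p,3))
    if n in('b277','b321','dark','green1','yellow'):
        for C in(P,Q): print('   ',top(C,p[:2],.028,.045,.075))
for C in(P,Q):
    print('tray',top(C,P[297,309,:2],.034,.046,.13)); print('panel',top(C,P[190,320,:2],.053,.066,.16));print('off',top(C,P[177,343,:2],.075,.095,.06)); print('fence',top(C,P[167,330,:2],.07,.08,.13))
im=f['img'];
A=cv2.resize(im[110:220,220:400],None,fx=4,fy=4,interpolation=2); B=cv2.resize(im[225:335,260:420],None,fx=3,fy=3)
cv2.imwrite('pics/c1.png',A)
gi=g['img']; cv2.imwrite('pics/c2.png',cv2.resize(gi[100:300,220:480],None,fx=3,fy=3,interpolation=2))
E
```

```text
b277 [0.417 0.258 0.035]
    (array([418.6, 258.2]), array([114.5,  67.7]), 86.6, 330, 35.8)
    (array([422.1, 261.7]), array([101.5,  72.4]), 88.1, 464, 36.4)
b321 [0.592 0.29  0.035]
    (array([593.2, 294.3]), array([109.9,  69.4]), -88.2, 310, 35.5)
    (array([596.1, 295.6]), array([102.6,  71. ]), -86.8, 534, 36.6)
dark [ 0.646 -0.306  0.036]
    (array([ 644.7, -300.9]), array([106.5,  72.6]), -67.3, 623, 35.3)
    (array([ 648.4, -300.1]), array([100.8,  70.8]), -67.4, 782, 36.5)
off [0.621 0.02  0.085]
tray [ 0.434 -0.388  0.011]
fence [0.591 0.1   0.066]
yellow [0.342 0.032 0.035]
    (array([341.5,  39.6]), array([100.2,  80.8]), -8.2, 445, 35.5)
    (array([342.7,  40.9]), array([107.,  70.]), -8.7, 476, 36.6)
purple [0.465 0.386 0.04 ]
green1 [ 0.482 -0.213  0.035]
    (array([ 482.5, -202.4]), array([106.2,  71.6]), 47.4, 563, 35.6)
    (array([ 485. , -201.3]), array([101. ,  70.6]), 48.0, 623, 36.3)
green2 [0.683 0.406 0.038]
strip [ 0.353 -0.167  0.014]
jar [0.34  0.332 0.066]
brush [0.328 0.211 0.015]
mallet [0.76  0.153 0.026]
chisel [ 0.747 -0.144  0.017]
puck [ 0.587 -0.538  0.023]
panel [ 0.536 -0.002  0.06 ]
tray (array([ 429.5, -394.5]), array([149.8, 147.1]), -6.1, 411, 39.0)
panel (array([590.1,  29.4]), array([205.1, 203.4]), 6.3, 1631, 58.8)
off (array([621.6,  28.7]), array([79.5, 28.6]), 66.8, 129, 82.1)
fence (array([576. , 100.7]), array([185.3, 157.4]), -29.5, 398, 74.5)
tray (array([ 431.6, -393.5]), array([154.7, 142.2]), -6.4, 385, 39.6)
panel (array([594.1,  19.4]), array([200.5, 172.3]), 6.1, 2288, 59.6)
off (array([624.5,  29.7]), array([69.9, 31.7]), 65.3, 203, 82.8)
fence (array([580.7, 105.3]), array([185.6, 159.3]), -29.3, 579, 75.4)
```

View pics/c2.png

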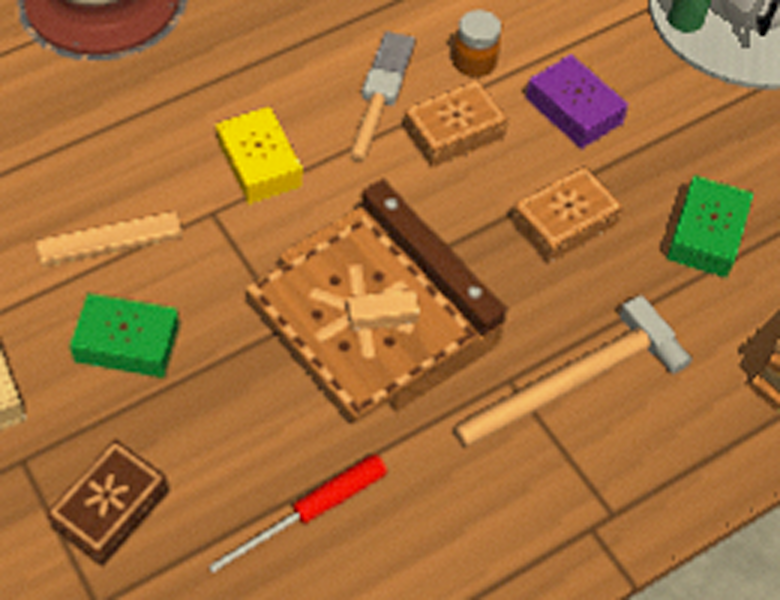

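Three boxes fit the description: light-inlaid brown ones at crop (457,115) and (567,205), and the dark walnut one with a light inlay at (108,497). Yellow, purple and the two greens have dark dots, so they stay. The offcut is at crop (383,308). I'll move above it and measure the block and fence at the same time.

```bash
R='x'
python3 -m crank '[{"offset":[0.19,-0.29,0],"turn":[0,0,-0.807]},{"offset":[0.19,-0.29,0],"turn":[0,0,-0.807]},{"offset":[0.19,-0.29,0],"turn":[0,0,-0.807]}]' 0.7
python3 -m crank '[{"offset":[0.19,-0.29,0],"turn":[0,0,-0.807]},{"offset":[0.19,-0.29,0],"turn":[0,0,-0.807]},{"offset":[0.19,-0.29,0],"turn":[0,0,-0.807]}]' 0.7
python3 -m crank '[{"offset":[0.19,-0.29,0],"turn":[0,0,-0.807]},{"offset":[0.19,-0.29,0],"turn":[0,0,-0.807]},{"offset":[0.19,-0.29,0],"turn":[0,0,-0.807]}]' 0.7
python3 -m crank '[{"offset":[0.19,-0.28,0],"turn":[0,0,-0.807]},{"offset":[0.19,-0.28,0],"turn":[0,0,-0.807]},{"offset":[0.19,-0.28,0],"turn":[0,0,-0.807]},{"offset":[0.19,-0.28,0],"turn":[0,0,-0.807]}]' 0.7
cat >> h.py <<'E'
from scipy.spatial.transform import Rotation as Ro
def st():
    s=manip.state(); print('t',round(s['time_s'],2),'p',np.round(s['ee_pos'],4),'rpy',np.round(np.degrees(s['orientation']),1),'q',np.round(s['qpos'],2),'F',np.round(s['force'],1),'w',round(s['width'],3)); return s
def to(pos,rpy=None):
    s=manip.state(); o=(np.array(pos)-s['ee_pos'])/.5; print('offset',np.round(o,3),end=' ')
    if rpy is not None:
        t=(Ro.from_euler('xyz',rpy,degrees=True)*Ro.from_euler('xyz',s['orientation']).inv()).as_rotvec()/.5; print('turn',np.round(t,3),end='')
    print()
E
python3 - <<'E'
from h import *
st()
for n in('side','scene'):
    f=load(n);P=cloud(f);hsv=cv2.cvtColor(f['img'],cv2.COLOR_BGR2HSV)
    m=(f['img'].sum(-1)<220)&(P[...,2]>.068)&(P[...,2]<.082)&(np.hypot(P[...,0]-.59,P[...,1]-.11)<.14)
    q=(P[m][:,:2]*1000).astype(np.float32); print(n,'fence',cv2.minAreaRect(q),len(q))
    m=(P[...,2]>.052)&(P[...,2]<.067)&(np.hypot(P[...,0]-.59,P[...,1]-.02)<.15)&(P[...,1]<.09)
    # panel free corners
    q=(P[m][:,:2]*1000).astype(np.float32)
    print(' panel', np.round(cv2.boxPoints(cv2.minAreaRect(q)),0).tolist(), len(q))
    e=[]
    for x in np.arange(.50,.68,.01):
        k=q[abs(q[:,0]/1000-x)<.005]; 
        if len(k): e.append((x,np.percentile(k[:,1],3)))
    e=np.array(e); pf=np.polyfit(e[2:-2,0],e[2:-2,1],1); print(' edge slope deg',np.degrees(np.arctan(pf[0]/1000)),'y at .59',np.polyval(pf,.59))
E
```

```text
time_s: 0.52
ee_pos: [0.3346, 0.457, 0.2311]
orientation: [-3.141, 0.002, 2.359]
force: [-0.0, -0.8, 0.7]
width: 0.698
time_s: 0.9
ee_pos: [0.4292, 0.312, 0.2313]
orientation: [3.142, 0.001, 1.956]
force: [0.3, 0.2, 0.7]
width: 0.698
time_s: 1.27
ee_pos: [0.524, 0.1671, 0.2313]
orientation: [3.141, 0.001, 1.552]
force: [-0.4, -0.8, -0.3]
width: 0.698
time_s: 1.78
ee_pos: [0.6189, 0.0244, 0.2309]
orientation: [3.14, 0.003, 1.145]
force: [0.2, 0.4, -0.3]
width: 0.701
t 1.77 p [0.6189 0.0244 0.2309] rpy [179.9   0.2  65.6] q [-0.35  0.6   0.46  1.53 -0.28  1.08 -0.25] F [ 0.2  0.4 -0.3] w 0.701
side fence ((580.510498046875, 98.11247253417969), (197.86419677734375, 19.455097198486328), 1.8396152257919312) 75
 panel [[481.0, 89.0], [497.0, -83.0], [708.0, -63.0], [692.0, 109.0]] 1615
 edge slope deg 5.054219233576263 y at .59 -66.59959335327147
scene fence ((588.4822998046875, 113.9636459350586), (209.27999877929688, 31.582059860229492), 5.392958164215088) 476
 panel [[504.0, 87.0], [519.0, -74.0], [711.0, -56.0], [696.0, 105.0]] 2397
 edge slope deg 4.149569673161728 y at .59 -63.46221745808919
```

Run:
```python
from h import *
shot('wrist','w1'); P=cloud(load('wrist')); shot('scene'); Q=cloud(load('scene'))
for C in(P,Q): print(top(C,(.623,.029),.074,.095,.06))
s=P[(abs(P[...,2]-.04)<.2)]; print(np.nanmedian(P[150:350,200:440,2]))
```

```text
(array([622.8,  29.1]), array([70.4, 27.7]), 66.5, 2059, 83.1)
(array([624.8,  29.2]), array([69.8, 31.3]), 66.9, 203, 82.9)
0.058980717052115994
```

View pics/w1.png

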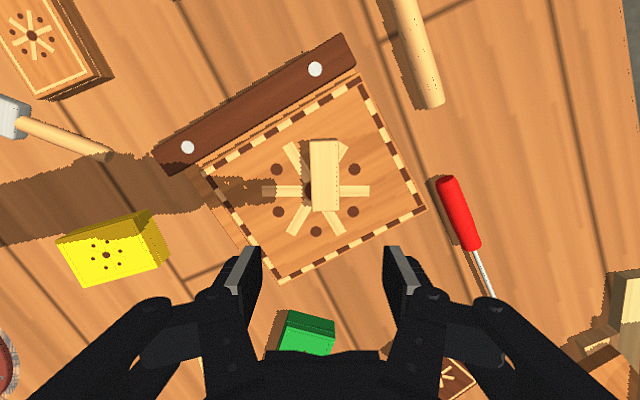

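```bash
python3 -m crank '[{"offset":[0.008,0.009,-0.2],"turn":[0,0,0.02]},{"offset":[0.008,0.009,-0.2],"turn":[0,0,0.02]},{"offset":[0.008,0.009,-0.33],"turn":[0,0,0.02]},{"offset":[0.008,0.009,-0.33],"turn":[0,0,0.02]},{"offset":[0.008,0.009,-0.33],"turn":[0,0,0.02]}]' 0.7
python3 -m crank '[{"offset":[0,0,0]},{"offset":[0,0,0]},{"offset":[0,0,0]},{"offset":[0,0,0]},{"offset":[0,0,0]}]' 0
python3 -m crank '[{"offset":[0,0,0.05]},{"offset":[0,0,0.2]},{"offset":[0,0,0.26]},{"offset":[0,0,0.26]}]' 0
```

```text
time_s: 2.5
ee_pos: [0.6229, 0.0355, 0.068]
orientation: [3.14, -0.001, 1.164]
force: [-0.2, 0.3, 0.5]
width: 0.698validation failed for argument at $[0]...
validation failed for argument at $[0]...
```

```bash
python3 -m crank '[{"offset":[0,-0.013,-0.004],"turn":[0,0,0]},{"offset":[0,-0.013,-0.004],"turn":[0,0,0]}]' 0.7
python3 -m crank '[{"offset":[0,0,0],"turn":[0,0,0]},{"offset":[0,0,0],"turn":[0,0,0]},{"offset":[0,0,0],"turn":[0,0,0]},{"offset":[0,0,0],"turn":[0,0,0]},{"offset":[0,0,0],"turn":[0,0,0]}]' 0
python3 -m crank '[{"offset":[0,0,0.05],"turn":[0,0,0]},{"offset":[0,0,0.2],"turn":[0,0,0]},{"offset":[0,0,0.26],"turn":[0,0,0]},{"offset":[0,0,0.26],"turn":[0,0,0]}]' 0
```

```text
time_s: 2.75
ee_pos: [0.6231, 0.0266, 0.0665]
orientation: [3.138, -0.001, 1.161]
force: [-0.4, 0.3, 0.7]
width: 0.7
time_s: 3.38
ee_pos: [0.6225, 0.0279, 0.0651]
orientation: [3.14, -0.001, 1.163]
force: [-0.9, -0.4, 6.1]
width: 0.308
time_s: 3.88
ee_pos: [0.6242, 0.0275, 0.198]
orientation: [3.134, -0.003, 1.163]
force: [0.2, -0.5, -0.7]
width: 0.312
```

```bash
python3 -m crank '[{"offset":[-0.193,-0.422,0],"turn":[0,0,0]},{"offset":[-0.193,-0.422,0],"turn":[0,0,0]},{"offset":[-0.193,-0.422,0],"turn":[0,0,0]},{"offset":[-0.193,-0.422,0],"turn":[0,0,0]}]' 0
python3 -m crank '[{"offset":[-0.193,-0.422,0],"turn":[0,0,0]},{"offset":[-0.193,-0.422,0],"turn":[0,0,0]},{"offset":[-0.193,-0.422,0],"turn":[0,0,0]},{"offset":[-0.193,-0.422,0],"turn":[0,0,0]},{"offset":[-0.193,-0.422,0],"turn":[0,0,0]}]' 0
python3 -m crank '[{"offset":[0,0,-0.35],"turn":[0,0,0]},{"offset":[0,0,-0.35],"turn":[0,0,0]},{"offset":[0,0,-0.35],"turn":[0,0,0]},{"offset":[0,0,-0.35],"turn":[0,0,0]}]' 0
python3 -m crank '[{"offset":[0,0,0],"turn":[0,0,0]},{"offset":[0,0,0],"turn":[0,0,0]},{"offset":[0,0,0],"turn":[0,0,0]}]' 0.6
python3 -m crank '[{"offset":[0,0,0.4],"turn":[0,0,0]},{"offset":[0,0,0.4],"turn":[0,0,0]},{"offset":[0,0,0.4],"turn":[0,0,0]},{"offset":[0,0,0.4],"turn":[0,0,0]}]' 0.6
python3 - <<'E'
from h import *
st(); shot('wrist','w2'); P=cloud(load('wrist')); print(top(P,(.43,-.394),.02,.036,.055),top(P,(.43,-.394),.037,.043,.13))
E
```

```text
time_s: 4.38
ee_pos: [0.5226, -0.1857, 0.1928]
orientation: [-3.138, 0.001, 1.16]
force: [-0.1, -0.4, -0.4]
width: 0.313
time_s: 5.0
ee_pos: [0.4245, -0.3982, 0.1929]
orientation: [-3.138, 0.003, 1.154]
force: [0.2, 0.5, -0.7]
width: 0.309
time_s: 5.5
ee_pos: [0.4276, -0.3903, 0.0151]
orientation: [-3.133, -0.005, 1.164]
force: [-0.4, -0.2, -0.8]
width: 0.306
time_s: 5.88
ee_pos: [0.4296, -0.3946, 0.0209]
orientation: [3.139, 0.001, 1.163]
force: [-0.3, -0.0, 0.1]
width: 0.602
time_s: 6.38
ee_pos: [0.4303, -0.3965, 0.2254]
orientation: [3.131, 0.003, 1.162]
force: [-0.1, 0.1, 0.0]
width: 0.601
t 6.38 p [ 0.4303 -0.3965  0.2254] rpy [179.4   0.2  66.6] q [ 0.42  0.55  0.46  1.65 -0.28  1.    0.56] F [-0.1  0.1  0. ] w 0.601
(array([ 428.2, -390.3]), array([69.4, 28. ]), 66.9, 1569, 30.1) (array([ 430.4, -393.2]), array([150.1, 140.5]), -6.5, 2921, 39.9)
```

View pics/w2.png

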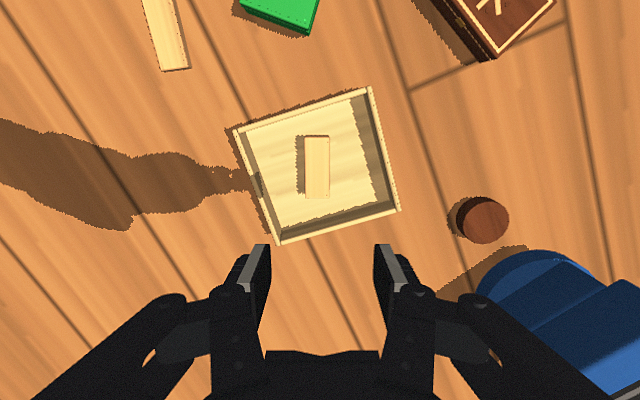

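Offcut is in the tray at (317,167). I'll fit a simple kinematic model so I can plan the flip within the joint ranges.

```bash
cat > kin.py <<'E'
import numpy as np, itertools
from scipy.optimize import least_squares
from scipy.spatial.transform import Rotation as Ro
LO=np.array([-3.12,-.3,-1.34,.26,-1.36,.01,-2.84]);HI=np.array([3.12,2.06,1.32,2.42,4.5,1.98,2.84])
def fk(q,L,s,off=0):
    # axes z y z y z y z, signs s, lengths d1,d3,d5,d7
    R=Ro.identity();p=np.zeros(3)
    for i,a in enumerate('zyzyzyz'):
        R=R*Ro.from_euler(a,s[i]*q[i])
        if i%2==0: p=p+R.apply([0,0,L[i//2]])
        
    return p,R
D=[([-1.22251223,.6157057,-.01262461,1.42452737,.00810841,1.10340114,-.04041669],[.23771714,.60434492,.23039978],[-3.1396,0,2.76687])]
D+=[([-.35,.6,.46,1.53,-.28,1.08,-.25],[.6189,.0244,.2309],np.radians([179.9,.2,65.6])),([.42,.55,.46,1.65,-.28,1.,.56],[.4303,-.3965,.2254],np.radians([179.4,.2,66.6]))]
E
python3 - <<'E'
from kin import *
best=[]
for s in itertools.product([1,-1],repeat=7):
    if s[1]<0 or s[3]<0 or s[5]<0: continue
    def res(x):
        r=[]
        for q,p,e in D:
            pp,R=fk(q,x[:4],s); r+=list((pp-p)*10)
            T=R*Ro.from_euler('z',x[4]); r+=list((T.inv()*Ro.from_euler('xyz',e)).as_rotvec())
        return r
    for a0 in(0,1.57,3.14,-1.57):
        o=least_squares(res,[.3,.4,.4,.2,a0]); best.append((o.cost,s,np.round(o.x,4)))
best.sort(key=lambda b:b[0])
for b in best[:4]: print(b)
E
```

```text
(np.float64(0.029008463913087645), (-1, 1, -1, 1, -1, 1, -1), array([0.4724, 0.4827, 0.417 , 0.4421, 1.5704]))
(np.float64(0.02900846391308797), (-1, 1, -1, 1, -1, 1, -1), array([0.4724, 0.4827, 0.417 , 0.4421, 1.5704]))
(np.float64(0.02900846391308797), (-1, 1, -1, 1, -1, 1, -1), array([0.4724, 0.4827, 0.417 , 0.4421, 1.5704]))
(np.float64(0.029008463913090393), (-1, 1, -1, 1, -1, 1, -1), array([0.4724, 0.4827, 0.417 , 0.4421, 1.5704]))
```

```bash
cat >> kin.py <<'E'
S=(-1,1,-1,1,-1,1,-1);L=[.4724,.4827,.417,.4421];A0=np.pi/2
O=np.array([.5955,.0393,0]);U=np.array([-.094,.9956,0]);V=np.array([-.9956,-.094,0])
def ik(p,R,q0,w=.02):
    f=lambda q:np.r_[(fk(q,L,S)[0]-p)*10,((fk(q,L,S)[1]*Ro.from_euler('z',A0)).inv()*R).as_rotvec()*3,w*(q-q0)]
    o=least_squares(f,np.clip(q0,LO+.01,HI-.01),bounds=(LO,HI)); r=f(o.x); return o.x,np.abs(r[:3]).max()/10,np.abs(r[3:6]).max()/3
def grot(phi,sign,az=0):
    u=Ro.from_euler('z',az,degrees=True).apply(U)
    c,s=np.cos(np.radians(phi)),np.sin(np.radians(phi))
    z=c*u-s*np.array([0,0,1]); y=sign*(s*u+c*np.array([0,0,1])); x=np.cross(y,z)
    return Ro.from_matrix(np.c_[x,y,z])
E
python3 - <<'E'
from kin import *
rng=np.random.default_rng(0)
p=O-.075*U+[0,0,.055]
for az in(0,-30):
  for sg in(1,-1):
    sols=[]
    for k in range(60):
        q0=LO+(HI-LO)*rng.random(7)
        q,e,a=ik(p,grot(15,sg,az),q0,1e-4)
        if e<.003 and a<.01 and not any(np.abs(q-t).max()<.25 for t in sols): sols.append(q)
    sols=[t for t in sols if t[1]<1.6]
    print(az,sg,len(sols))
    for t in sols[:14]: 
        pe=Ro.identity(); print(np.round(t,2), 'elbow',np.round(Ro.from_euler('z',-t[0]).apply([np.sin(t[1])*.48,0,.47+.48*np.cos(t[1])]),2))
E
```

```text
0 1 0
0 -1 0
-30 1 3
[ 0.83  1.38 -0.06  1.46 -1.1   1.38  2.83] elbow [ 0.32 -0.35  0.56]
[ 1.24  1.54 -0.7   1.46 -0.43  1.02  2.43] elbow [ 0.15 -0.45  0.48]
[ 1.06  1.43 -0.4   1.46 -0.79  1.16  2.66] elbow [ 0.23 -0.41  0.54]
-30 -1 3
[ 1.25  1.55 -0.7   1.46 -0.42  1.01 -0.72] elbow [ 0.15 -0.46  0.48]
[ 1.01  1.41 -0.34  1.46 -0.86  1.2  -0.44] elbow [ 0.25 -0.4   0.55]
[ 0.61  1.4   0.26  1.46 -1.36  1.62 -0.23] elbow [ 0.39 -0.27  0.55]
```

Run:
```python
from kin import *
rng=np.random.default_rng(0)
for phi in(10,20,30,40,50):
    c,s=np.cos(np.radians(phi)),np.sin(np.radians(phi))
    p=O+.06*U+np.array([0,0,.052])-.13*(c*U-s*np.array([0,0,1]))
    for sg in(1,-1):
        sols=[];mn=9
        for k in range(30):
            q,e,a=ik(p,grot(phi,sg),LO+(HI-LO)*rng.random(7),1e-4); mn=min(mn,max(e,a/3))
            if e<.004 and a<.02 and not any(np.abs(q-t).max()<.3 for t in sols): sols.append(q)
        print(phi,sg,len(sols),round(mn,3),[np.round(t,2).tolist() for t in sols[:3]])
```

```text
10 1 4 0.0 [[0.93, 1.9, -1.34, 0.64, 0.33, 1.81, 2.04], [0.89, 1.81, -1.02, 0.64, 0.02, 1.79, 2.16], [0.59, 1.66, 0.11, 0.64, -1.02, 1.98, 2.52]]
10 -1 4 0.0 [[0.67, 1.66, -0.14, 0.64, -0.79, 1.91, -0.68], [0.89, 1.81, -1.0, 0.64, 0.01, 1.79, -0.98], [0.93, 1.9, -1.34, 0.64, 0.33, 1.81, -1.1]]
20 1 3 0.0 [[0.9, 1.55, -0.78, 0.92, -0.13, 1.58, 2.21], [1.01, 1.73, -1.23, 0.92, 0.3, 1.6, 1.98], [0.62, 1.43, -0.04, 0.92, -0.79, 1.74, 2.54]]
20 -1 5 0.0 [[0.81, 1.48, -0.51, 0.92, -0.39, 1.62, -0.8], [0.56, 1.43, 0.1, 0.92, -0.91, 1.79, -0.56], [1.03, 1.78, -1.34, 0.92, 0.41, 1.62, -1.22]]
30 1 3 0.0 [[0.56, 1.23, -0.02, 1.13, -0.75, 1.58, 2.54], [0.78, 1.28, -0.47, 1.13, -0.38, 1.44, 2.33], [1.02, 1.52, -1.1, 1.13, 0.24, 1.42, 1.94]]
30 -1 5 0.0 [[1.0, 1.48, -1.03, 1.13, 0.17, 1.41, -1.16], [1.07, 1.64, -1.34, 1.13, 0.48, 1.47, -1.35], [0.56, 1.23, -0.01, 1.13, -0.75, 1.58, -0.6]]
40 1 6 0.0 [[1.07, 1.51, -1.34, 1.3, 0.55, 1.35, 1.66], [0.82, 1.14, -0.61, 1.3, -0.2, 1.26, 2.17], [0.45, 1.05, 0.07, 1.3, -0.76, 1.45, 2.53]]
40 -1 5 0.0 [[0.94, 1.25, -0.88, 1.3, 0.06, 1.25, -1.16], [0.56, 1.05, -0.13, 1.3, -0.61, 1.38, -0.7], [0.24, 1.1, 0.45, 1.3, -1.02, 1.62, -0.48]]
50 1 5 0.0 [[0.72, 0.96, -0.54, 1.43, -0.22, 1.14, 2.11], [1.04, 1.36, -1.34, 1.43, 0.62, 1.26, 1.5], [0.02, 1.0, 0.66, 1.43, -1.06, 1.55, 2.66]]
50 -1 5 0.0 [[0.65, 0.93, -0.41, 1.43, -0.33, 1.16, -0.95], [1.04, 1.36, -1.34, 1.43, 0.62, 1.26, -1.64], [0.87, 1.06, -0.83, 1.43, 0.06, 1.12, -1.24]]
```

```bash
cat >> kin.py <<'E'
def bw(x,y,z): return O+x*U+y*V+np.array([0,0,z])
def pp(phi,d=.13):
    c,s=np.cos(np.radians(phi)),np.sin(np.radians(phi)); return bw(.06-d*c,0,.052+d*s)
E
python3 - <<'E'
from kin import *; from h import *
s=st(); R0=Ro.from_euler('xyz',s['orientation'])
for sg in(1,-1):
    R=grot(25,sg); rv=(R*R0.inv()).as_rotvec(); print(sg,np.round(rv,3),np.linalg.norm(rv),'rpy',np.round(R.as_euler('xyz',degrees=True),1),np.round(R.as_matrix()[:,2],3))
print('pre',bw(-.15,0,.05),'in',bw(-.075,0,.05),'p25',pp(25))
q=s['qpos']
for P,Rr in((bw(-.15,0,.3),grot(25,-1)),(bw(-.15,0,.05),grot(25,-1))):
    q,e,a=ik(P,Rr,q); print(np.round(q,2),e,a)
E
```

```text
t 6.42 p [ 0.4301 -0.3958  0.2244] rpy [1.795e+02 1.000e-01 6.660e+01] q [ 0.42  0.55  0.46  1.65 -0.28  1.    0.56] F [ 0.2 -0.5  0.4] w 0.607
1 [ 0.785 -1.076  1.817] 2.2523405206346334 rpy [ 115.     0.  -174.6] [-0.085  0.902 -0.423]
-1 [ 0.967  0.7   -0.947] 1.523876130383257 rpy [-115.     0.     5.4] [-0.085  0.902 -0.423]
pre [ 0.6096  -0.11004  0.05   ] in [ 0.60255 -0.03537  0.05   ] p25 [ 0.60093508 -0.0182656   0.10694037]
[ 0.66  1.17  0.03  0.83 -0.81  1.98 -0.79] 4.253282871413688e-05 0.00021420139623102227
[ 0.65  1.56  0.04  0.62 -0.79  1.85 -0.65] 5.458249109246971e-06 2.5715391474101295e-05
```

```bash
for i in 1 2; do python3 -m crank '[{"offset":[0.09,0.143,0.07],"turn":[0.4835,0.35,-0.4735]},{"offset":[0.09,0.143,0.07],"turn":[0.4835,0.35,-0.4735]},{"offset":[0.09,0.143,0.07],"turn":[0.4835,0.35,-0.4735]},{"offset":[0.09,0.143,0.07],"turn":[0.4835,0.35,-0.4735]}]' 0.5; done
python3 -c "
from h import *;st()"
for i in 1 2; do python3 -m crank '[{"offset":[0.09,0.143,0],"turn":[0.4835,0.35,-0.4735]},{"offset":[0.09,0.143,0],"turn":[0.4835,0.35,-0.4735]},{"offset":[0.09,0.143,0],"turn":[0.4835,0.35,-0.4735]},{"offset":[0.09,0.143,0],"turn":[0.4835,0.35,-0.4735]}]' 0.5; done
python3 -c "
from h import *;s=st();to([.6096,-.11,.2],[-115,0,5.4])"
```

```text
time_s: 6.92
ee_pos: [0.4722, -0.3232, 0.2529]
orientation: [-2.866, -0.117, 0.907]
force: [0.4, -0.2, 0.6]
width: 0.498
time_s: 7.42
ee_pos: [0.5173, -0.2526, 0.289]
orientation: [-2.572, -0.16, 0.626]
force: [0.3, 0.1, 0.0]
width: 0.501
t 7.42 p [ 0.5173 -0.2526  0.289 ] rpy [-147.4   -9.1   35.9] q [ 0.36  0.75  0.47  1.21 -0.54  1.8  -0.06] F [0.3 0.1 0. ] w 0.501
time_s: 7.92
ee_pos: [0.563, -0.1812, 0.29]
orientation: [-2.277, -0.12, 0.347]
force: [-0.6, -0.4, 0.8]
width: 0.499
time_s: 8.43
ee_pos: [0.6086, -0.1097, 0.2904]
orientation: [-2.004, -0.004, 0.092]
force: [0.9, -0.3, 0.5]
width: 0.499
t 8.43 p [ 0.6086 -0.1097  0.2904] rpy [-114.8   -0.2    5.3] q [ 0.37  0.89  0.32  1.24 -1.02  1.94 -0.7 ] F [ 0.9 -0.3  0.5] w 0.499
offset [ 0.002 -0.001 -0.181] turn [-0.007  0.008  0.004]
```

```bash
python3 -m crank '[{"offset":[0.002,0,-0.1],"turn":[0,0,0]},{"offset":[0.002,0,-0.2],"turn":[0,0,0]},{"offset":[0.002,0,-0.34],"turn":[0,0,0]},{"offset":[0.002,0,-0.34],"turn":[0,0,0]},{"offset":[0.002,0,-0.34],"turn":[0,0,0]}]' 0.5
python3 - <<'E'
from h import *
s=st();to([.6096,-.11,.05],[-115,0,5.4]); shot('wrist','w3'); shot('side','s3')
a=cv2.imread('pics/w3.png'); b=cv2.imread('pics/s3.png')[90:290,240:440]
cv2.imwrite('pics/m3.png',np.hstack([cv2.resize(a,(480,300)),cv2.resize(b,(300,300))]))
E
```

```text
time_s: 9.05
ee_pos: [0.6106, -0.109, 0.1213]
orientation: [-2.001, -0.004, 0.092]
force: [0.5, 0.0, 0.6]
width: 0.497
t 9.05 p [ 0.6106 -0.109   0.1213] rpy [-114.6   -0.2    5.3] q [ 0.37  1.1   0.3   1.3  -1.01  1.78 -0.49] F [0.5 0.  0.6] w 0.497
offset [-0.002 -0.002 -0.143] turn [-0.014  0.007  0.003]
```

View pics/m3.png

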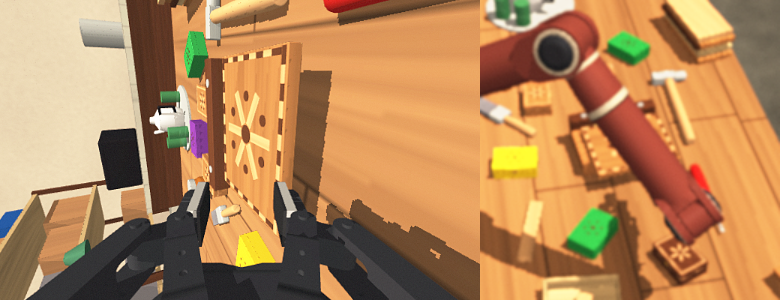

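```bash
cat >> kin.py <<'E'
def blk(P): 
    d=P-O; return np.stack([d@U,d@V,d[...,2]],-1)
E
python3 - <<'E'
from kin import *; from h import *
P=cloud(load('wrist')); B=blk(P); ok=np.isfinite(B[...,0])
m=ok&(B[...,2]>.05)&(B[...,2]<.068)&(abs(B[...,1])<.12)&(B[...,0]<.06)&(B[...,0]>-.13)
q=(B[m][:,:2]*1000).astype(np.float32); print(cv2.minAreaRect(q),len(q), np.median(B[m][:,2]))
for y in(-.06,-.03,0,.03,.06):
    k=q[abs(q[:,1]-y*1000)<8]; print(y,np.percentile(k[:,0],[1,99]))
f=ok&(B[...,2]>.07)&(B[...,2]<.08)&(abs(B[...,1])<.11)&(B[...,0]>.03)&(B[...,0]<.12)
print('fence',cv2.minAreaRect((B[f][:,:2]*1000).astype(np.float32)),f.sum())
E
python3 -m crank '[{"offset":[-0.002,-0.002,-0.05],"turn":[-0.014,0.007,0.003]},{"offset":[-0.002,-0.002,-0.11],"turn":[-0.014,0.007,0.003]},{"offset":[-0.002,-0.002,-0.142],"turn":[-0.014,0.007,0.003]},{"offset":[-0.002,-0.002,-0.142],"turn":[-0.014,0.007,0.003]}]' 0.5
```

```text
((-23.72185516357422, -9.134284973144531), (167.44775390625, 190.46255493164062), 0.0035667303018271923) 18911 0.05978452467560354
-0.06 [-106.15842499   51.33764313]
-0.03 [-106.26148323   48.35142342]
0 [-106.48350159   50.40471649]
0.03 [-105.94087402   48.55279114]
0.06 [-94.89278145  50.30346756]
fence ((74.8060302734375, 2.2224960327148438), (209.9846649169922, 30.9188289642334), 89.77339935302734) 2013
time_s: 9.65
ee_pos: [0.6084, -0.1089, 0.0473]
orientation: [-2.004, 0.005, 0.093]
force: [-0.5, -0.2, -0.1]
width: 0.502
```

```bash
python3 -m crank '[{"offset":[-0.004,0.04,0],"turn":[0,0,0]},{"offset":[-0.007,0.08,0],"turn":[0,0,0]},{"offset":[-0.01,0.12,0],"turn":[0,0,0]},{"offset":[-0.014,0.149,0],"turn":[0,0,0]},{"offset":[-0.014,0.149,0],"turn":[0,0,0]}]' 0.5
python3 - <<'E'
from kin import *; from h import *
s=st(); print(blk(s['ee_pos'])); to(pp(25),[-115,0,5.4]); shot('side','s4'); shot('wrist','w4')
a=cv2.imread('pics/w4.png'); b=cv2.imread('pics/s4.png')[90:290,240:440]
cv2.imwrite('pics/m4.png',np.hstack([cv2.resize(a,(480,300)),cv2.resize(b,(300,300))]))
E
```

```text
time_s: 10.28
ee_pos: [0.6022, -0.0334, 0.0493]
orientation: [-2.005, 0.002, 0.095]
force: [0.2, 0.4, 0.2]
width: 0.496
t 10.28 p [ 0.6022 -0.0334  0.0493] rpy [-1.149e+02  1.000e-01  5.400e+00] q [ 0.29  1.15  0.27  1.44 -1.07  1.62 -0.39] F [0.2 0.4 0.2] w 0.496
[-0.07299342  0.00015347  0.04929105]
offset [-0.003  0.03   0.115] turn [-0.004 -0.004 -0.001]
```

View pics/m4.png

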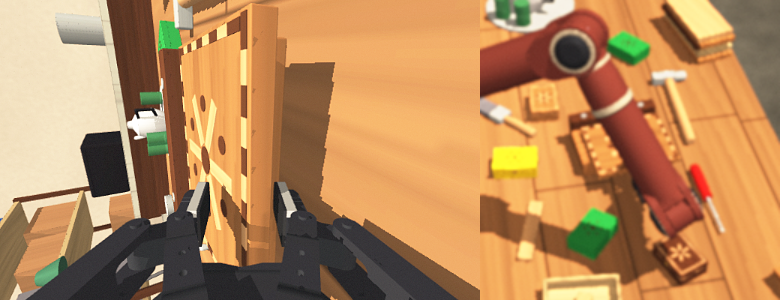

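The fingers straddle the edge: upper at (200,205), lower at (287,205), no contact. Next, lever the panel up and grip it.

```bash
python3 -m crank '[{"offset":[0,0.002,0.025],"turn":[0,0,0]},{"offset":[-0.001,0.007,0.05],"turn":[0,0,0]},{"offset":[-0.002,0.014,0.075],"turn":[0,0,0]},{"offset":[-0.002,0.022,0.095],"turn":[0,0,0]},{"offset":[-0.003,0.03,0.115],"turn":[0,0,0]}]' 0.5
python3 -m crank '[{"offset":[0,0,0],"turn":[0,0,0]},{"offset":[0,0,0],"turn":[0,0,0]}]' 0.35
python3 -m crank '[{"offset":[0,0,0],"turn":[0,0,0]},{"offset":[0,0,0],"turn":[0,0,0]},{"offset":[0,0,0],"turn":[0,0,0]}]' 0.1
python3 - <<'E'
from kin import *; from h import *
s=st(); print(blk(s['ee_pos'])); shot('scene','s5'); shot('wrist','w5')
a=cv2.imread('pics/w5.png'); b=cv2.imread('pics/s5.png')[100:300,220:460]
cv2.imwrite('pics/m5.png',np.hstack([cv2.resize(a,(420,262)),cv2.resize(b,(314,262))]))
B=blk(cloud(load('scene'))); m=np.isfinite(B[...,0])&(B[...,2]>.08)&(abs(B[...,1])<.08)&(B[...,0]>-.02)&(B[...,0]<.055)&(B[...,2]<.14); q=B[m]; print(len(q))
A=np.c_[q[:,:2],np.ones(len(q))]; 
for _ in range(5):
    c=np.linalg.lstsq(A,q[:,2],rcond=None)[0]; r=abs(A@c-q[:,2]); k=r<max(.004,np.median(r)*2); A,q=A[k],q[k]
print(c,np.degrees(np.arctan(c[:2])),len(q))
E
```

```text
time_s: 11.0
ee_pos: [0.6006, -0.0197, 0.1066]
orientation: [-2.006, 0.002, 0.093]
force: [-0.4, -1.6, -1.1]
width: 0.5
time_s: 11.25
ee_pos: [0.6006, -0.0195, 0.1057]
orientation: [-2.005, 0.003, 0.093]
force: [0.2, -2.3, -0.7]
width: 0.348
time_s: 11.62
ee_pos: [0.6003, -0.0198, 0.1056]
orientation: [-2.005, 0.004, 0.093]
force: [0.2, -2.2, -1.9]
width: 0.156
t 11.62 p [ 0.6003 -0.0198  0.1056] rpy [-114.9    0.2    5.3] q [ 0.27  1.06  0.27  1.48 -1.07  1.64 -0.44] F [ 0.2 -2.2 -1.9] w 0.156
[-0.05925957  0.00076791  0.10556402]
394
[-0.42263014  0.00583926  0.08750547] [-22.91038467   0.33456124] 389
```

View pics/m5.png

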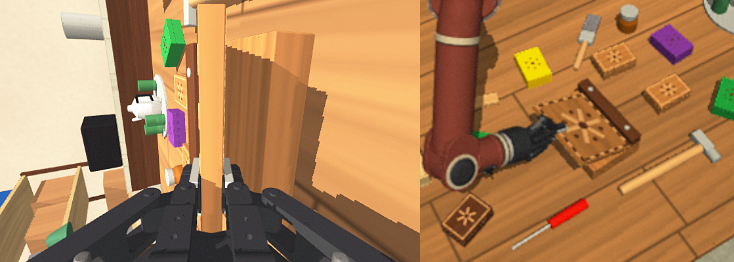

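```bash
python3 -m crank '[{"offset":[0,0,0.05],"turn":[0,0,0]},{"offset":[0,-0.02,0.12],"turn":[0,0,0]},{"offset":[0,-0.04,0.22],"turn":[0,0,0]},{"offset":[0,-0.04,0.32],"turn":[0,0,0]},{"offset":[0,-0.04,0.4],"turn":[0,0,0]}]' 0
python3 -m crank '[{"offset":[0,0,0],"turn":[0,0,0]}]' 0
for i in 1 2; do python3 -m crank '[{"offset":[0,0,0],"turn":[0.089,-0.945,0.443]},{"offset":[0,0,0],"turn":[0.089,-0.945,0.443]},{"offset":[0,0,0],"turn":[0.089,-0.945,0.443]},{"offset":[0,0,0],"turn":[0.089,-0.945,0.443]}]' 0; done
python3 -c "
from h import *;s=st()"
```

```text
time_s: 12.35
ee_pos: [0.5999, -0.0394, 0.3094]
orientation: [-2.007, 0.001, 0.094]
force: [-0.1, -0.2, -3.3]
width: 0.151
time_s: 12.48
ee_pos: [0.6006, -0.0396, 0.3106]
orientation: [-2.009, -0.004, 0.095]
force: [-0.7, 0.4, -3.9]
width: 0.156
time_s: 12.98
ee_pos: [0.5997, -0.0394, 0.3049]
orientation: [-2.061, -0.463, 0.331]
force: [-0.1, -0.0, -3.2]
width: 0.156
time_s: 13.48
ee_pos: [0.6, -0.0396, 0.3052]
orientation: [-2.313, -0.896, 0.719]
force: [0.0, 0.3, -3.8]
width: 0.156
t 13.47 p [ 0.6    -0.0396  0.3052] rpy [-132.5  -51.3   41.2] q [ 0.38  0.8   0.11  1.37 -0.96  1.77  0.27] F [ 0.   0.3 -3.8] w 0.156
```

Rotating as planned, and j7 is increasing.

```bash
for i in 1 2 3 4; do python3 -m crank '[{"offset":[0,0,0],"turn":[0.089,-0.945,0.443]},{"offset":[0,0,0],"turn":[0.089,-0.945,0.443]},{"offset":[0,0,0],"turn":[0.089,-0.945,0.443]},{"offset":[0,0,0],"turn":[0.089,-0.945,0.443]}]' 0; done
python3 - <<'E'
from kin import *; from h import *
s=st(); R=grot(25,1); to(pp(25)+[0,0,.06],R.as_euler('xyz',degrees=True)); shot('scene','s6');shot('wrist','w6')
a=cv2.imread('pics/w6.png'); b=cv2.imread('pics/s6.png')[80:300,200:460]
cv2.imwrite('pics/m6.png',np.hstack([cv2.resize(a,(420,262)),cv2.resize(b,(310,262))]))
Rm=Ro.from_euler('xyz',s['orientation']).as_matrix()
for n in('scene',):
    P=cloud(load(n)).reshape(-1,3); P=P[np.isfinite(P[:,0])]; l=(P-s['ee_pos'])@Rm  # tool frame
    m=(abs(l[:,0])<.14)&(abs(l[:,1])<.03)&(l[:,2]>-.02)&(l[:,2]<.2); q=l[m]; print(len(q),q.min(0),q.max(0))
    k=q[:,2]>.01; print(np.percentile(q[k],[1,50,99],axis=0)); A=np.c_[q[k][:,[0,2]],np.ones(k.sum())]; print(np.linalg.lstsq(A,q[k][:,1],rcond=None)[0])
    print(cv2.minAreaRect((q[k][:,[0,2]]*1000).astype(np.float32)))
E
```

```text
time_s: 13.98
ee_pos: [0.6002, -0.0397, 0.3055]
orientation: [-3.121, -1.133, 1.645]
force: [-0.1, -0.2, -2.5]
width: 0.156
time_s: 14.48
ee_pos: [0.6002, -0.0398, 0.3056]
orientation: [2.332, -0.908, 2.593]
force: [0.3, 0.1, -4.1]
width: 0.153
time_s: 14.98
ee_pos: [0.6002, -0.0398, 0.3056]
orientation: [2.07, -0.478, 2.991]
force: [-0.0, -0.6, -3.6]
width: 0.153
time_s: 15.48
ee_pos: [0.6003, -0.0399, 0.3056]
orientation: [2.01, -0.008, -3.052]
force: [-0.0, 0.6, -3.6]
width: 0.158
t 15.47 p [ 0.6003 -0.0399  0.3056] rpy [ 115.1   -0.4 -174.9] q [ 0.6   0.81 -0.32  1.36 -0.76  1.59  2.2 ] F [-0.   0.6 -3.6] w 0.158
offset [ 0.001  0.043 -0.277] turn [ 0.006 -0.015  0.009]
2193 [-0.08761197 -0.01827305 -0.01989906] [0.10678503 0.02296788 0.1327546 ]
[[-0.08564859 -0.00411095  0.01101677]
 [-0.00085704  0.00753504  0.06670911]
 [ 0.10233171  0.01028661  0.12837411]]
[ 0.00824145 -0.00513191  0.0075594 ]
((9.547515869140625, 71.40899658203125), (122.57291412353516, 194.47377014160156), 89.88956451416016)
```

View pics/m6.png

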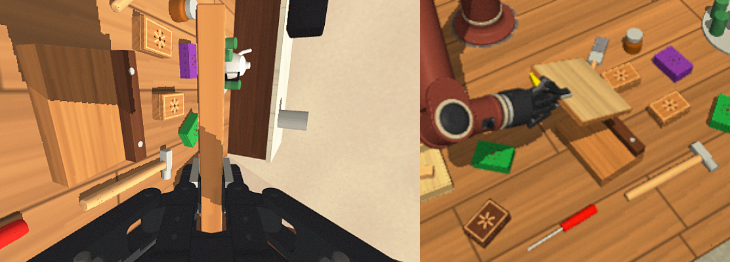

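```bash
python3 - <<'E'
from kin import *; from h import *
t=bw(-.0637,-.0075,.1089); print(t); to(t,grot(25,1).as_euler('xyz',degrees=True))
E
python3 -m crank '[{"offset":[0.008,0.01,-0.1],"turn":[0.006,-0.015,0.009]},{"offset":[0.014,0.02,-0.2],"turn":[0.006,-0.015,0.009]},{"offset":[0.017,0.028,-0.3],"turn":[0.006,-0.015,0.009]},{"offset":[0.017,0.031,-0.34],"turn":[0.006,-0.015,0.009]},{"offset":[0.017,0.031,-0.34],"turn":[0.006,-0.015,0.009]}]' 0
python3 - <<'E'
from kin import *; from h import *
s=st();t=bw(-.0637,-.0075,.1089); to(t,grot(25,1).as_euler('xyz',degrees=True)); print(blk(s['ee_pos']))
E
```

```text
[ 0.6089548  -0.02341472  0.1089    ]
offset [ 0.017  0.033 -0.394] turn [ 0.006 -0.013  0.008]
time_s: 16.2
ee_pos: [0.6088, -0.024, 0.1353]
orientation: [2.006, 0.003, -3.046]
force: [0.7, 0.1, -2.2]
width: 0.154
t 16.2 p [ 0.6088 -0.024   0.1353] rpy [ 114.9    0.2 -174.5] q [ 0.57  1.03 -0.31  1.44 -0.73  1.38  2.4 ] F [ 0.7  0.1 -2.2] w 0.154
offset [ 0.     0.001 -0.053] turn [-0.003  0.005 -0.004]
[-0.06425154 -0.00724986  0.13526466]
```

```bash
python3 -m crank '[{"offset":[0,0,-0.02],"turn":[0,0,0]},{"offset":[0,0.001,-0.04],"turn":[0,0,0]},{"offset":[0,0.001,-0.053],"turn":[0,0,0]},{"offset":[0,0.001,-0.053],"turn":[0,0,0]}]' 0
python3 -m crank '[{"offset":[0,0,0],"turn":[0,0,0]},{"offset":[0,0,0],"turn":[0,0,0]}]' 0.25
python3 -m crank '[{"offset":[0,0,0],"turn":[0,0,0]},{"offset":[0,0,0],"turn":[0,0,0]}]' 0.38
python3 -m crank '[{"offset":[0,0,0],"turn":[0,0,0]},{"offset":[0,0,0],"turn":[0,0,0]}]' 0.5
python3 - <<'E'
from kin import *; from h import *
s=st(); print(blk(s['ee_pos'])); shot('scene','s7'); 
B=blk(cloud(load('scene'))); m=np.isfinite(B[...,0])&(B[...,2]>.055)&(abs(B[...,1])<.09)&(B[...,0]>-.02)&(B[...,0]<.05)&(B[...,2]<.16); q=B[m]
A=np.c_[q[:,:2],np.ones(len(q))]
for _ in range(5):
    c=np.linalg.lstsq(A,q[:,2],rcond=None)[0]; r=abs(A@c-q[:,2]); k=r<max(.004,np.median(r)*2); A,q=A[k],q[k]
print('z at x=.055',c[2]+.055*c[0],np.degrees(np.arctan(c[:2])),len(q)); 
w=abs(B[...,2]-(B[...,0]*c[0]+B[...,1]*c[1]+c[2]))<.004; w&=(abs(B[...,1])<.12)&(abs(B[...,0]+.02)<.12); print(cv2.minAreaRect((B[w][:,:2]*1000).astype(np.float32)))
to(bw(-.075,-.0075,.048),None)
E
```

```text
time_s: 16.7
ee_pos: [0.6087, -0.0238, 0.1089]
orientation: [2.007, 0.005, -3.045]
force: [0.3, -0.7, -2.6]
width: 0.152
time_s: 16.95
ee_pos: [0.609, -0.0232, 0.1102]
orientation: [2.006, 0.007, -3.044]
force: [-0.5, 0.8, -2.5]
width: 0.254
time_s: 17.2
ee_pos: [0.6091, -0.0235, 0.1097]
orientation: [2.007, 0.006, -3.045]
force: [-0.1, 0.4, -1.5]
width: 0.381
time_s: 17.45
ee_pos: [0.609, -0.0236, 0.1094]
orientation: [2.007, 0.006, -3.045]
force: [1.1, 0.5, -1.3]
width: 0.5
t 17.45 p [ 0.609  -0.0236  0.1094] rpy [ 115.     0.4 -174.5] q [ 0.57  1.06 -0.31  1.44 -0.73  1.35  2.43] F [ 1.1  0.5 -1.3] w 0.5
[-0.06391051 -0.00752855  0.10938766]
z at x=.055 0.058601712421204405 [-2.13264556e+01  1.47647265e-02] 856
((-25.854751586914062, -5.0851287841796875), (221.74566650390625, 206.2506561279297), 2.349728584289551)
offset [ 0.002 -0.022 -0.123]
```

```bash
python3 -m crank '[{"offset":[0,-0.007,-0.02],"turn":[0,0,0]},{"offset":[0.001,-0.012,-0.04],"turn":[0,0,0]},{"offset":[0.001,-0.017,-0.06],"turn":[0,0,0]},{"offset":[0.002,-0.02,-0.08],"turn":[0,0,0]},{"offset":[0.002,-0.022,-0.1],"turn":[0,0,0]}]' 0.5
python3 -m crank '[{"offset":[0,-0.001,-0.012],"turn":[0,0,0]},{"offset":[0,-0.001,-0.022],"turn":[0,0,0]},{"offset":[0,-0.001,-0.022],"turn":[0,0,0]}]' 0.5
python3 - <<'E'
from kin import *; from h import *
s=st(); print(blk(s['ee_pos'])); shot('scene','s8');shot('wrist','w8')
a=cv2.imread('pics/w8.png'); b=cv2.imread('pics/s8.png')[80:300,200:460]
cv2.imwrite('pics/m8.png',np.hstack([cv2.resize(a,(420,262)),cv2.resize(b,(310,262))]))
B=blk(cloud(load('scene'))); m=np.isfinite(B[...,0])&(B[...,2]>.05)&(abs(B[...,1])<.12)&(B[...,0]>-.14)&(B[...,0]<.055)&(B[...,2]<.068); q=B[m]
A=np.c_[q[:,:2],np.ones(len(q))]; print(np.median(q[:,2]),np.linalg.lstsq(A,q[:,2],rcond=None)[0]); print(cv2.minAreaRect((q[:,:2]*1000).astype(np.float32)))
E
```

```text
time_s: 18.12
ee_pos: [0.6097, -0.0347, 0.0584]
orientation: [2.007, 0.005, -3.045]
force: [-0.3, 0.1, -1.5]
width: 0.501
time_s: 18.5
ee_pos: [0.61, -0.0349, 0.0486]
orientation: [2.006, 0.006, -3.045]
force: [0.3, 0.1, 0.3]
width: 0.503
t 18.5 p [ 0.61   -0.0349  0.0486] rpy [ 115.     0.4 -174.5] q [ 0.58  1.16 -0.3   1.4  -0.71  1.33  2.49] F [0.3 0.1 0.3] w 0.503
[-0.07523869 -0.00751018  0.0485586 ]
0.05970306234973599 [0.00248868 0.00312386 0.05966903]
((-43.170658111572266, 2.5768814086914062), (194.60508728027344, 192.62283325195312), 88.97976684570312)
```

View pics/m8.png

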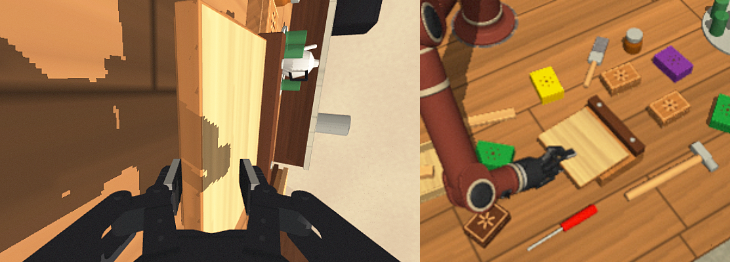

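```bash
python3 -m crank '[{"offset":[0.005,-0.06,0],"turn":[0,0,0]},{"offset":[0.01,-0.12,0],"turn":[0,0,0]},{"offset":[0.015,-0.17,0],"turn":[0,0,0]},{"offset":[0.015,-0.17,0],"turn":[0,0,0]}]' 0.5
python3 -m crank '[{"offset":[0,0,0.14],"turn":[0,0,0]},{"offset":[0,0,0.14],"turn":[0,0,0]},{"offset":[0,0,0.14],"turn":[0,0,0]}]' 0
python3 - <<'E'
from kin import *; from h import *
s=st(); print(blk(s['ee_pos'])); shot('wrist','w9')
B=blk(cloud(load('wrist'))); m=np.isfinite(B[...,0])&(B[...,2]>.05)&(abs(B[...,1])<.12)&(B[...,0]>-.14)&(B[...,0]<.058)&(B[...,2]<.068); q=B[m]*1000
print(np.median(q[:,2]),cv2.minAreaRect(q[:,:2].astype(np.float32)))
for y in(-60,-30,0,30,60):
    k=q[abs(q[:,1]-y)<8]; print(y,np.percentile(k[:,0],[1,99]))
to(bw(-.118,.002,.047),grot(25,1).as_euler('xyz',degrees=True)); to(bw(-.099,.002,.047))
E
```

```text
time_s: 19.1
ee_pos: [0.6176, -0.1228, 0.048]
orientation: [2.01, 0.007, -3.048]
force: [0.6, -0.3, -0.4]
width: 0.5
time_s: 19.48
ee_pos: [0.6176, -0.1187, 0.1196]
orientation: [2.007, 0.008, -3.043]
force: [-0.8, -0.4, -0.6]
width: -0.001
t 19.48 p [ 0.6176 -0.1187  0.1196] rpy [ 115.     0.5 -174.3] q [ 0.65  1.11 -0.27  1.24 -0.66  1.54  2.4 ] F [-0.8 -0.4 -0.6] w -0.001
[-0.15941167 -0.00716939  0.11961148]
59.51414317262101 ((-32.69886779785156, 3.0022659301757812), (161.28854370117188, 190.6417236328125), 0.16975723206996918)
-60 [-112.02489895   43.53936647]
-30 [-112.05575177   41.66498392]
0 [-112.19421563   41.89684578]
30 [-112.2064664    41.76865102]
60 [-112.40589892   42.18555807]
offset [-0.025  0.081 -0.143] turn [-0.002  0.011 -0.008]
offset [-0.028  0.119 -0.143]
```

```bash
python3 -m crank '[{"offset":[-0.02,0,-0.07],"turn":[0,0.01,-0.008]},{"offset":[-0.02,0,-0.145],"turn":[0,0.01,-0.008]},{"offset":[-0.02,0.0,-0.145],"turn":[0,0.01,-0.008]},{"offset":[-0.025,0.06,-0.145],"turn":[0,0.01,-0.008]},{"offset":[-0.025,0.081,-0.145],"turn":[0,0.01,-0.008]}]' 0
python3 -c "
from kin import *;from h import *
s=st();print(blk(s['ee_pos']));to(bw(-.099,.002,.047))"
```

```text
time_s: 20.15
ee_pos: [0.6052, -0.0771, 0.0476]
orientation: [2.004, 0.002, -3.046]
force: [0.7, 0.1, -0.8]
width: -0.003
t 20.15 p [ 0.6052 -0.0771  0.0476] rpy [ 1.148e+02  1.000e-01 -1.745e+02] q [ 0.62  1.17 -0.28  1.35 -0.68  1.4   2.48] F [ 0.7  0.1 -0.8] w -0.003
[-0.11677643  0.00125768  0.04758869]
offset [-0.005  0.035 -0.001]
```

```bash
python3 -m crank '[{"offset":[-0.001,0.012,0],"turn":[0,0,0]},{"offset":[-0.002,0.024,0],"turn":[0,0,0]},{"offset":[-0.003,0.034,0],"turn":[0,0,0]},{"offset":[-0.003,0.034,0],"turn":[0,0,0]}]' 0
python3 -c "
from kin import *;from h import *
s=st();print(blk(s['ee_pos']));to(bw(-.099,.002,.047))"
```

```text
time_s: 20.65
ee_pos: [0.6035, -0.0627, 0.0459]
orientation: [2.007, 0.001, -3.049]
force: [1.1, -1.4, 0.5]
width: -0.001
t 20.65 p [ 0.6035 -0.0627  0.0459] rpy [ 1.150e+02  1.000e-01 -1.747e+02] q [ 0.61  1.17 -0.28  1.38 -0.69  1.36  2.49] F [ 1.1 -1.4  0.5] w -0.001
[-0.10227775  0.00161632  0.04592551]
offset [-0.001  0.006  0.002]
```

```bash
python3 -m crank '[{"offset":[-0.001,0.004,0],"turn":[0,0,0]},{"offset":[-0.001,0.004,0],"turn":[0,0,0]}]' 0
python3 -m crank '[{"offset":[-0.001,0.004,0],"turn":[0,0,0]},{"offset":[-0.001,0.004,0],"turn":[0,0,0]}]' 0
python3 -m crank '[{"offset":[0.01,-0.1,0],"turn":[0,0,0]},{"offset":[0.01,-0.1,0],"turn":[0,0,0]},{"offset":[0.01,-0.1,0.25],"turn":[0,0,0]},{"offset":[0.01,-0.1,0.25],"turn":[0,0,0]},{"offset":[0.01,-0.1,0.25],"turn":[0,0,0]}]' 0
python3 - <<'E'
from kin import *; from h import *
s=st(); print(blk(s['ee_pos'])); shot('wrist','w10')
B=blk(cloud(load('wrist'))); m=np.isfinite(B[...,0])&(B[...,2]>.05)&(abs(B[...,1])<.12)&(B[...,0]>-.14)&(B[...,0]<.058)&(B[...,2]<.068); q=B[m]*1000
print(np.median(q[:,2]),cv2.minAreaRect(q[:,:2].astype(np.float32)))
for y in(-60,-30,0,30,60):
    k=q[abs(q[:,1]-y)<8]; print(y,np.percentile(k[:,0],[1,99]))
to(s['ee_pos'],[180,0,90])
E
```

```text
time_s: 20.9
ee_pos: [0.6031, -0.0621, 0.0457]
orientation: [2.008, 0.001, -3.05]
force: [0.1, -5.9, 2.3]
width: 0.001
time_s: 21.15
ee_pos: [0.6031, -0.062, 0.0457]
orientation: [2.011, 0.002, -3.052]
force: [-0.3, -8.6, 4.0]
width: 0.004
time_s: 21.78
ee_pos: [0.6096, -0.1072, 0.1766]
orientation: [2.009, 0.011, -3.047]
force: [0.1, -1.1, -0.7]
width: -0.001
t 21.77 p [ 0.6096 -0.1072  0.1766] rpy [ 115.1    0.6 -174.6] q [ 0.65  1.01 -0.28  1.29 -0.68  1.56  2.36] F [ 0.1 -1.1 -0.7] w -0.001
[-0.14722043 -0.00028742  0.17658692]
59.59912107904912 ((-21.225135803222656, 3.4983749389648438), (190.4580841064453, 158.53379821777344), 89.87080383300781)
-60 [-99.85546498  54.54992276]
-30 [-99.82215732  55.10551985]
0 [-99.75197259  55.12047043]
30 [-99.57026118  53.92135837]
60 [-99.26074997  53.99332972]
offset [0.003 0.    0.007] turn [-1.859  1.706 -2.939]
```

Panel is home: edge at −99.8 mm, flush with the fence, square within 0.2°. Boxes next, starting with the dark one.

Run:
```python
from kin import *; from h import *
s=st(); print(bw(-.0195,.0035,0))
shot('scene');Q=cloud(load('scene'))
for c in((.647,-.3),(.595,.295),(.42,.26)): print(top(Q,c,.028,.045,.085))
to([.64,-.28,.25],[180,0,112.6])
q,e,a=ik(np.array([.64,-.28,.25]),Ro.from_euler('xyz',[180,0,112.6],degrees=True),s['qpos']); print(np.round(q,2),e,a)
```

```text
t 21.82 p [ 0.6082 -0.1074  0.1733] rpy [ 115.1    0.3 -174.6] q [ 0.65  1.02 -0.28  1.29 -0.68  1.56  2.36] F [ 0.   0.5 -1.1] w -0.0
[0.5938484 0.0195568 0.       ]
(array([ 648. , -300.2]), array([100.5,  70.4]), -68.1, 780, 36.5)
(array([596.2, 295.7]), array([104.6,  69.7]), -87.7, 526, 36.5)
(array([434.3, 238.3]), array([102.7,  72.4]), 86.7, 479, 36.4)
offset [ 0.066 -0.345  0.158] turn [-2.068  1.245 -2.25 ]
[ 0.17  0.73  0.44  1.24 -0.31  1.23  1.01] 1.1500962382338109e-05 8.548032975710952e-05
```

```bash
for i in 1 2 3; do python3 -m crank '[{"offset":[0.022,-0.115,0.053],"turn":[-0.689,0.415,-0.75]},{"offset":[0.022,-0.115,0.053],"turn":[-0.689,0.415,-0.75]},{"offset":[0.022,-0.115,0.053],"turn":[-0.689,0.415,-0.75]},{"offset":[0.022,-0.115,0.053],"turn":[-0.689,0.415,-0.75]}]' 1; done
cat >> h.py <<'E'
def boxw(c,zb=0,r=.085):
    shot('wrist'); P=cloud(load('wrist')); return top(P,c,zb+.030,zb+.042,r)
E
python3 - <<'E'
from h import *
s=st(); b=boxw((.648,-.3)); print(b); to([b[0][0]/1000,b[0][1]/1000,.003],[180,0,b[2]+180])
E
```

```text
time_s: 22.38
ee_pos: [0.6181, -0.1634, 0.198]
orientation: [2.369, -0.167, 2.828]
force: [0.5, 0.9, -0.2]
width: 0.848
time_s: 22.88
ee_pos: [0.6304, -0.2197, 0.2228]
orientation: [2.774, -0.17, 2.384]
force: [-1.0, -0.3, -0.3]
width: 0.998
time_s: 23.38
ee_pos: [0.6419, -0.2777, 0.2469]
orientation: [-3.141, -0.005, 1.973]
force: [0.2, -0.7, 0.3]
width: 1.001
t 23.38 p [ 0.6419 -0.2777  0.2469] rpy [-180.    -0.3  113.1] q [ 0.17  0.72  0.44  1.24 -0.3   1.25  1.  ] F [ 0.2 -0.7  0.3] w 1.001
(array([ 647.2, -301.2]), array([100. ,  68.1]), -68.0, 4649, 36.3)
offset [ 0.014 -0.042 -0.489] turn [-0.005 -0.006 -0.029]
```

```bash
python3 -m crank '[{"offset":[0.013,-0.043,-0.12],"turn":[0,0,-0.03]},{"offset":[0.013,-0.043,-0.24],"turn":[0,0,-0.03]},{"offset":[0.013,-0.043,-0.36],"turn":[0,0,-0.03]},{"offset":[0.013,-0.043,-0.36],"turn":[0,0,-0.03]},{"offset":[0.013,-0.043,-0.36],"turn":[0,0,-0.03]}]' 1
python3 -c "
from h import *
st();to([.6472,-.3012,.003],[180,0,112])"
```

```text
time_s: 24.05
ee_pos: [0.6472, -0.3056, 0.0723]
orientation: [3.139, 0.004, 1.948]
force: [0.4, -1.0, 0.8]
width: 1.0
t 24.05 p [ 0.6472 -0.3056  0.0723] rpy [179.9   0.2 111.6] q [ 0.22  0.9   0.38  1.37 -0.37  0.93  1.07] F [ 0.4 -1.   0.8] w 1.0
offset [ 0.     0.009 -0.139] turn [0.006 0.008 0.014]
```

```bash
python3 -m crank '[{"offset":[0,0.006,-0.08],"turn":[0,0,0]},{"offset":[0,0.006,-0.138],"turn":[0,0,0]},{"offset":[0,0.006,-0.138],"turn":[0,0,0]}]' 1
python3 -m crank '[{"offset":[0,0,0],"turn":[0,0,0]},{"offset":[0,0,0],"turn":[0,0,0]},{"offset":[0,0,0],"turn":[0,0,0]},{"offset":[0,0,0],"turn":[0,0,0]}]' 0
python3 -m crank '[{"offset":[0,0,0.1],"turn":[0,0,0]},{"offset":[0,0,0.2],"turn":[0,0,0]},{"offset":[0,0,0.4],"turn":[0,0,0]},{"offset":[0,0,0.4],"turn":[0,0,0]},{"offset":[0,0,0.4],"turn":[0,0,0]}]' 0
python3 - <<'E'
from kin import *; from h import *
s=st(); to(bw(-.0195,.0035,.2),[180,0,185.4]); shot('wrist','w11')
P=cloud(load('wrist')); Rm=Ro.from_euler('xyz',s['orientation']).as_matrix(); l=(P-s['ee_pos'])@Rm
m=np.isfinite(l[...,0])&(abs(l[...,0])<.08)&(abs(l[...,1])<.03)&(l[...,2]>-.05)&(l[...,2]<.0); q=l[m]*1000
print(np.percentile(q,[1,50,99],axis=0))
E
```

```text
time_s: 24.42
ee_pos: [0.6471, -0.3002, 0.0024]
orientation: [3.14, 0.001, 1.949]
force: [0.5, -0.7, 0.6]
width: 0.998
time_s: 24.92
ee_pos: [0.6492, -0.3016, 0.0054]
orientation: [3.137, 0.007, 1.949]
force: [-1.3, 0.0, 6.3]
width: 0.78
time_s: 25.55
ee_pos: [0.6485, -0.3012, 0.2065]
orientation: [3.135, 0.008, 1.949]
force: [0.7, 0.1, -2.5]
width: 0.779
t 25.55 p [ 0.6485 -0.3012  0.2065] rpy [179.6   0.5 111.7] q [ 0.19  0.77  0.43  1.25 -0.32  1.17  1.02] F [ 0.7  0.1 -2.5] w 0.779
offset [-0.109  0.641 -0.013] turn [-0.003  0.023  2.573]
[[-29.88314951 -29.38976362 -32.41721753]
 [ 18.94945632   0.15305463 -30.87220422]
 [ 50.76256762  29.39663052  -5.30690798]]
```

```bash
for i in 1 2 3; do python3 -m crank '[{"offset":[-0.036,0.214,0],"turn":[0,0,0.858]},{"offset":[-0.036,0.214,0],"turn":[0,0,0.858]},{"offset":[-0.036,0.214,0],"turn":[0,0,0.858]}]' 0; done
python3 -m crank '[{"offset":[0,0,-0.16],"turn":[0,0,0]},{"offset":[0,0,-0.16],"turn":[0,0,0]},{"offset":[0,0,-0.2],"turn":[0,0,0]},{"offset":[0,0,-0.2],"turn":[0,0,0]}]' 0
python3 - <<'E'
from kin import *; from h import *
s=st(); to(bw(-.0195,.0035,.064),[180,0,185.4])
E
```

```text
time_s: 25.98
ee_pos: [0.6281, -0.184, 0.1981]
orientation: [3.139, -0.009, 2.39]
force: [0.9, -1.0, -2.2]
width: 0.784
time_s: 26.35
ee_pos: [0.609, -0.0775, 0.1984]
orientation: [3.137, -0.007, 2.82]
force: [0.3, -0.7, -4.1]
width: 0.781
time_s: 26.72
ee_pos: [0.5901, 0.029, 0.1986]
orientation: [3.135, -0.005, -3.034]
force: [-0.1, -0.4, -2.9]
width: 0.784
time_s: 27.22
ee_pos: [0.5896, 0.0214, 0.0977]
orientation: [3.14, -0.008, -3.047]
force: [-0.9, -0.1, -2.8]
width: 0.786
t 27.23 p [0.5896 0.0214 0.0977] rpy [ 179.9   -0.4 -174.6] q [-0.12  0.68  0.08  1.74 -0.08  0.73  1.67] F [-0.9 -0.1 -2.8] w 0.786
offset [ 0.009 -0.004 -0.067] turn [-0.001 -0.016 -0.001]
```

```bash
python3 -m crank '[{"offset":[0.008,-0.003,-0.03],"turn":[0,-0.012,0]},{"offset":[0.008,-0.003,-0.055],"turn":[0,-0.012,0]},{"offset":[0.008,-0.003,-0.055],"turn":[0,-0.012,0]},{"offset":[0.008,-0.003,-0.055],"turn":[0,-0.012,0]}]' 0
python3 - <<'E'
from kin import *; from h import *
s=st(); to(bw(-.0195,.0035,.064),[180,0,185.4])
E
```

```text
time_s: 27.72
ee_pos: [0.5972, 0.0199, 0.074]
orientation: [3.141, 0.008, -3.047]
force: [-0.4, 0.7, -2.5]
width: 0.783
t 27.73 p [0.5972 0.0199 0.074 ] rpy [ 180.     0.4 -174.6] q [-0.12  0.72  0.08  1.75 -0.09  0.67  1.67] F [-0.4  0.7 -2.5] w 0.783
offset [-0.007 -0.001 -0.02 ] turn [-0.002  0.015 -0.001]
```

```bash
python3 -m crank '[{"offset":[-0.004,0,-0.012],"turn":[0,0.006,0]},{"offset":[-0.004,0,-0.016],"turn":[0,0.006,0]},{"offset":[-0.004,0,-0.016],"turn":[0,0.006,0]}]' 0
python3 -c "
from h import *
st()"
python3 -m crank '[{"offset":[0,0,-0.006],"turn":[0,0,0]},{"offset":[0,0,-0.006],"turn":[0,0,0]}]' 0
python3 -c "
from h import *
st()"
```

```text
time_s: 28.1
ee_pos: [0.5948, 0.0199, 0.0657]
orientation: [3.141, 0.004, -3.047]
force: [-1.1, 0.6, -3.0]
width: 0.779
t 28.1 p [0.5948 0.0199 0.0657] rpy [ 180.     0.2 -174.6] q [-0.12  0.73  0.08  1.76 -0.09  0.65  1.67] F [-1.1  0.6 -3. ] w 0.779
time_s: 28.35
ee_pos: [0.5953, 0.0199, 0.0644]
orientation: [3.141, 0.005, -3.047]
force: [-2.3, -0.5, 5.7]
width: 0.784
t 28.35 p [0.5953 0.0199 0.0644] rpy [ 180.     0.3 -174.6] q [-0.12  0.73  0.08  1.76 -0.09  0.65  1.67] F [-2.3 -0.5  5.7] w 0.784
```

```bash
python3 -m crank '[{"offset":[0,0,0],"turn":[0,0,0]},{"offset":[0,0,0],"turn":[0,0,0]}]' 1
python3 -m crank '[{"offset":[0,0,0.1],"turn":[0,0,0]},{"offset":[0,0,0.22],"turn":[0,0,0]},{"offset":[0,0,0.34],"turn":[0,0,0]},{"offset":[0,0,0.34],"turn":[0,0,0]}]' 1
cat >> kin.py <<'E'
from h import *
def panelbox(zb,sh=True):
    """measure panel and top of the stack in block frame"""
    shot('wrist'); P=cloud(load('wrist')); b=top(P,bw(-.02,0,0)[:2],zb+.030,zb+.042,.09); B=blk(np.r_[np.array(b[0])/1000,0])
    print('topbox world',b,'block',np.round(B*1000,1),'yaw-5.4(180):',(b[2]-5.4))
    Bk=blk(P); m=np.isfinite(Bk[...,0])&(Bk[...,2]>.052)&(abs(Bk[...,1])<.12)&(Bk[...,0]>-.14)&(Bk[...,0]<.057)&(Bk[...,2]<.066); q=Bk[m]*1000
    if len(q)>50: print('panel',np.round(cv2.minAreaRect(q[:,:2].astype(np.float32))[0],1),len(q),'outer edge',np.percentile(q[:,0],1),'y range',np.percentile(q[:,1],[.5,99.5]))
E
python3 - <<'E'
from kin import *
s=st(); panelbox(.059)
f=load('scene');shot('scene');Q=cloud(load('scene'))
for c in((.595,.295),(.43,.24)): print(top(Q,c,.028,.045,.085))
to([.59,.27,.25],[180,0,92.5])
E
```

```text
time_s: 28.6
ee_pos: [0.5954, 0.0199, 0.0631]
orientation: [3.141, 0.005, -3.047]
force: [-0.0, 0.0, -0.7]
width: 1.0
time_s: 29.1
ee_pos: [0.5986, 0.0197, 0.2387]
orientation: [-3.141, 0.017, -3.047]
force: [0.8, 1.2, -0.0]
width: 0.998
t 29.1 p [0.5986 0.0197 0.2387] rpy [-180.     1.  -174.6] q [-0.14  0.52  0.11  1.59 -0.06  1.02  1.65] F [ 0.8  1.2 -0. ] w 0.998
topbox world (array([594.7,  19.9]), array([100.1,  68. ]), 5.6, 7316, 95.4) block [-19.2   2.6   0. ] yaw-5.4(180): 0.1999999999999993
panel [-20.8   3.5] 18835 outer edge -97.52722108354465 y range [-90.06493614  98.16528491]
(array([595.4, 295.1]), array([103.2,  71.3]), -88.2, 531, 36.3)
(array([436.3, 238.8]), array([102.7,  72.9]), 85.3, 332, 36.3)
offset [-0.01   0.5    0.034] turn [ 0.007  0.01  -3.244]
```

```bash
for i in 1 2 3 4; do python3 -m crank '[{"offset":[-0.002,0.126,0.007],"turn":[0,0,-0.815]},{"offset":[-0.002,0.126,0.007],"turn":[0,0,-0.815]},{"offset":[-0.002,0.126,0.007],"turn":[0,0,-0.815]}]' 1; done
python3 -m crank '[{"offset":[0,0,0],"turn":[0,0,0]}]' 1
python3 - <<'E'
from kin import *
s=st(); b=boxw((.595,.295)); print(b); to([b[0][0]/1000,b[0][1]/1000,.003],[180,0,b[2]%180])
E
```

```text
time_s: 29.58
ee_pos: [0.5928, 0.0834, 0.2341]
orientation: [-3.139, 0.001, 2.83]
force: [0.5, -0.6, -0.6]
width: 0.999
time_s: 29.95
ee_pos: [0.5925, 0.1447, 0.2385]
orientation: [-3.139, 0.004, 2.422]
force: [0.3, -0.5, -0.4]
width: 1.002
time_s: 30.32
ee_pos: [0.5921, 0.2068, 0.2426]
orientation: [-3.14, 0.006, 2.014]
force: [0.2, -0.8, -0.0]
width: 1.001
time_s: 30.7
ee_pos: [0.5915, 0.2693, 0.2465]
orientation: [3.141, 0.007, 1.606]
force: [0.3, 0.3, 0.3]
width: 0.997
time_s: 30.82
ee_pos: [0.5917, 0.2687, 0.2469]
orientation: [3.141, 0.006, 1.605]
force: [-0.2, -1.3, -0.2]
width: 1.0
t 30.82 p [0.5917 0.2687 0.2469] rpy [180.    0.3  92. ] q [-0.76  0.65  0.54  1.41 -0.34  1.17 -0.14] F [-0.2 -1.3 -0.2] w 1.0
(array([594.5, 294.1]), array([98.8, 67.9]), -88.1, 5225, 36.4)
offset [ 0.006  0.05  -0.488] turn [ 0.011  0.002 -0.003]
```

```bash
python3 -m crank '[{"offset":[0.006,0.05,-0.12],"turn":[0,0,0]},{"offset":[0.006,0.05,-0.24],"turn":[0,0,0]},{"offset":[0.006,0.05,-0.36],"turn":[0,0,0]},{"offset":[0.006,0.05,-0.36],"turn":[0,0,0]},{"offset":[0.006,0.05,-0.36],"turn":[0,0,0]}]' 1
python3 -c "
from h import *
st();to([.5945,.2941,.003],[180,0,91.9])"
```

```text
time_s: 31.5
ee_pos: [0.5962, 0.2963, 0.0695]
orientation: [3.137, 0.003, 1.606]
force: [0.1, -0.7, 0.6]
width: 1.0
t 31.5 p [0.5962 0.2963 0.0695] rpy [179.7   0.2  92. ] q [-0.74  0.85  0.45  1.54 -0.45  0.85 -0.09] F [ 0.1 -0.7  0.6] w 1.0
offset [-0.003 -0.004 -0.133] turn [ 0.006  0.01  -0.004]
```

```bash
python3 -m crank '[{"offset":[-0.002,-0.003,-0.08],"turn":[0,0,0]},{"offset":[-0.002,-0.003,-0.133],"turn":[0,0,0]},{"offset":[-0.002,-0.003,-0.133],"turn":[0,0,0]}]' 1
python3 -m crank '[{"offset":[0,0,0],"turn":[0,0,0]},{"offset":[0,0,0],"turn":[0,0,0]},{"offset":[0,0,0],"turn":[0,0,0]},{"offset":[0,0,0],"turn":[0,0,0]}]' 0
python3 -m crank '[{"offset":[0,0,0.1],"turn":[0,0,0]},{"offset":[0,0,0.2],"turn":[0,0,0]},{"offset":[0,0,0.4],"turn":[0,0,0]},{"offset":[0,0,0.4],"turn":[0,0,0]},{"offset":[0,0,0.4],"turn":[0,0,0]}]' 0
for i in 1 2 3 4; do python3 -m crank '[{"offset":[0,-0.137,0],"turn":[0,0,0.815]},{"offset":[0,-0.137,0],"turn":[0,0,0.815]},{"offset":[0,-0.137,0],"turn":[0,0,0.815]}]' 0; done
python3 -m crank '[{"offset":[0,0,-0.1],"turn":[0,0,0]},{"offset":[0,0,-0.1],"turn":[0,0,0]},{"offset":[0,0,-0.1],"turn":[0,0,0]}]' 0
python3 - <<'E'
from kin import *
s=st(); to(bw(-.0192,.0026,.102),[180,0,185.4])
E
```

```text
time_s: 31.88
ee_pos: [0.5939, 0.2954, 0.0019]
orientation: [3.14, 0.003, 1.606]
force: [0.1, 0.0, -0.2]
width: 1.001
time_s: 32.38
ee_pos: [0.5956, 0.2961, 0.004]
orientation: [3.135, 0.002, 1.606]
force: [0.2, -0.2, 6.8]
width: 0.784
time_s: 33.0
ee_pos: [0.5952, 0.2956, 0.2052]
orientation: [3.132, 0.001, 1.606]
force: [-0.6, 0.6, -3.5]
width: 0.781
time_s: 33.38
ee_pos: [0.5919, 0.2255, 0.1989]
orientation: [-3.139, 0.003, 2.011]
force: [0.0, 0.9, -2.8]
width: 0.785
time_s: 33.75
ee_pos: [0.5924, 0.159, 0.1994]
orientation: [3.142, 0.002, 2.419]
force: [-0.1, 1.0, -2.9]
width: 0.783
time_s: 34.12
ee_pos: [0.5928, 0.0916, 0.1997]
orientation: [3.14, 0.003, 2.827]
force: [-0.0, 0.1, -2.4]
width: 0.784
time_s: 34.5
ee_pos: [0.5931, 0.0236, 0.1999]
orientation: [3.139, 0.004, -3.048]
force: [-0.9, 0.6, -2.0]
width: 0.783
time_s: 34.88
ee_pos: [0.5938, 0.0236, 0.1512]
orientation: [3.14, 0.006, -3.046]
force: [1.2, -1.2, -2.5]
width: 0.786
t 34.88 p [0.5938 0.0236 0.1512] rpy [ 179.9    0.3 -174.5] q [-0.11  0.61  0.06  1.69 -0.05  0.83  1.64] F [ 1.2 -1.2 -2.5] w 0.786
offset [ 0.002 -0.007 -0.098] turn [-0.004  0.011 -0.003]
```

```bash
python3 -m crank '[{"offset":[0,-0.007,-0.04],"turn":[0,0,-0.003]},{"offset":[0,-0.007,-0.08],"turn":[0,0,-0.003]},{"offset":[0,-0.007,-0.086],"turn":[0,0,-0.003]},{"offset":[0,-0.007,-0.086],"turn":[0,0,-0.003]}]' 0
python3 - <<'E'
from kin import *
s=st(); to(bw(-.0192,.0041,.101),[180,0,185.4])
E
```

```text
time_s: 35.38
ee_pos: [0.5941, 0.0185, 0.1088]
orientation: [3.141, 0.007, -3.048]
force: [-0.1, 0.3, -2.5]
width: 0.785
t 35.38 p [0.5941 0.0185 0.1088] rpy [ 180.     0.4 -174.7] q [-0.1   0.67  0.06  1.73 -0.05  0.74  1.65] F [-0.1  0.3 -2.5] w 0.785
offset [-0.002  0.003 -0.016] turn [-0.003  0.014  0.002]
```

```bash
python3 -m crank '[{"offset":[-0.002,0.003,-0.008],"turn":[0,0.008,0]},{"offset":[-0.002,0.003,-0.013],"turn":[0,0.008,0]},{"offset":[-0.002,0.003,-0.013],"turn":[0,0.008,0]}]' 0
python3 -m crank '[{"offset":[0,0,-0.005],"turn":[0,0,0]},{"offset":[0,0,-0.005],"turn":[0,0,0]}]' 0
python3 -c "
from h import *
st()"
```

```text
time_s: 35.75
ee_pos: [0.5918, 0.0194, 0.1008]
orientation: [3.141, 0.0, -3.048]
force: [0.3, 0.8, -2.3]
width: 0.783
time_s: 36.0
ee_pos: [0.5922, 0.0193, 0.0992]
orientation: [3.141, 0.001, -3.049]
force: [-1.9, 0.2, 3.0]
width: 0.782
t 36.0 p [0.5922 0.0193 0.0992] rpy [ 1.799e+02  1.000e-01 -1.747e+02] q [-0.1   0.68  0.06  1.74 -0.06  0.72  1.65] F [-1.9  0.2  3. ] w 0.782
```

```bash
python3 -m crank '[{"offset":[0,0,0],"turn":[0,0,0]},{"offset":[0,0,0],"turn":[0,0,0]}]' 1
python3 -m crank '[{"offset":[0,0,0.1],"turn":[0,0,0]},{"offset":[0,0,0.22],"turn":[0,0,0]},{"offset":[0,0,0.34],"turn":[0,0,0]},{"offset":[0,0,0.34],"turn":[0,0,0]}]' 1
python3 - <<'E'
from kin import *
s=st(); panelbox(.095); shot('scene');Q=cloud(load('scene')); print(top(Q,(.43,.24),.028,.045,.085)); to([.44,.22,.25],[180,0,86])
E
```

```text
time_s: 36.25
ee_pos: [0.5923, 0.0194, 0.0984]
orientation: [3.141, 0.001, -3.048]
force: [0.4, 0.3, -0.0]
width: 0.999
time_s: 36.75
ee_pos: [0.5953, 0.0193, 0.2743]
orientation: [3.141, 0.014, -3.049]
force: [-0.0, -0.5, -0.2]
width: 1.001
t 36.75 p [0.5953 0.0193 0.2743] rpy [ 180.     0.8 -174.7] q [-0.12  0.48  0.08  1.54 -0.04  1.11  1.63] F [-0.  -0.5 -0.2] w 1.001
topbox world (array([593.2,  19.5]), array([99.5, 68. ]), 5.3, 7253, 131.4) block [-19.5   4.2   0. ] yaw-5.4(180): -0.10000000000000053
panel [-21.2   3.8] 13973 outer edge -97.79249351619808 y range [-90.12801192  98.62639937]
(array([436.1, 238.2]), array([104.8,  71.2]), 88.1, 418, 36.2)
offset [-0.304  0.401 -0.037] turn [ 1.000e-03  3.000e-03 -3.468e+00]
```

```bash
for i in 1 2 3 4; do python3 -m crank '[{"offset":[-0.078,0.1,-0.01],"turn":[0,0,-0.865]},{"offset":[-0.078,0.1,-0.01],"turn":[0,0,-0.865]},{"offset":[-0.078,0.1,-0.01],"turn":[0,0,-0.865]}]' 1; done
python3 -m crank '[{"offset":[0,0,0],"turn":[0,0,0]}]' 1
python3 - <<'E'
from kin import *
s=st(); b=boxw((.436,.238)); print(b); to([b[0][0]/1000,b[0][1]/1000,.003],[180,0,b[2]%180])
E
```

```text
time_s: 37.22
ee_pos: [0.5511, 0.0703, 0.261]
orientation: [-3.14, -0.004, 2.802]
force: [-0.5, -0.1, 0.8]
width: 1.0
time_s: 37.6
ee_pos: [0.5121, 0.1202, 0.2561]
orientation: [-3.138, -0.002, 2.369]
force: [-0.2, -0.9, 1.1]
width: 1.001
time_s: 37.98
ee_pos: [0.4729, 0.1702, 0.2511]
orientation: [-3.137, 0.0, 1.937]
force: [0.7, 0.4, 0.8]
width: 0.999
time_s: 38.35
ee_pos: [0.4338, 0.22, 0.2461]
orientation: [-3.138, 0.003, 1.504]
force: [-0.4, 0.5, -0.1]
width: 1.001
time_s: 38.48
ee_pos: [0.4348, 0.2191, 0.2466]
orientation: [-3.14, 0.003, 1.506]
force: [0.2, -0.2, -1.4]
width: 1.002
t 38.48 p [0.4348 0.2191 0.2466] rpy [-179.9    0.2   86.3] q [-0.86  0.37  0.48  1.87 -0.21  0.95 -0.35] F [ 0.2 -0.2 -1.4] w 1.002
(array([433.9, 237.9]), array([98.9, 68. ]), 86.3, 5138, 36.4)
offset [-0.002  0.038 -0.488] turn [ 0.005 -0.003  0.001]
```

```bash
python3 - <<'E'
from h import *
P=cloud(load('wrist')); m=(P[...,2]>.006)&(P[...,2]<.09)&(abs(P[...,1]-.238)<.055)&(P[...,0]>.33)&(P[...,0]<.52)&~((abs(P[...,0]-.434)<.039)); q=P[m]; print(len(q)); 
print(np.round(np.percentile(q,[0,5,50,95,100],axis=0),3) if len(q) else '')
E
python3 -m crank '[{"offset":[-0.002,0.038,-0.12],"turn":[0,0,0]},{"offset":[-0.002,0.038,-0.24],"turn":[0,0,0]},{"offset":[-0.002,0.038,-0.3],"turn":[0,0,0]},{"offset":[-0.002,0.038,-0.3],"turn":[0,0,0]},{"offset":[-0.002,0.038,-0.3],"turn":[0,0,0]}]' 1
python3 -c "
from h import *
st();to([.4339,.2379,.003],[180,0,86.3])"
```

```text
800
[[0.33  0.183 0.006]
 [0.331 0.185 0.01 ]
 [0.343 0.208 0.019]
 [0.364 0.238 0.021]
 [0.372 0.244 0.023]]
time_s: 39.15
ee_pos: [0.4359, 0.2383, 0.0992]
orientation: [3.139, -0.001, 1.504]
force: [-0.4, 0.1, -0.2]
width: 1.008
t 39.15 p [0.4359 0.2383 0.0992] rpy [179.9  -0.   86.2] q [-0.79  0.59  0.36  2.02 -0.36  0.59 -0.25] F [-0.4  0.1 -0.2] w 1.008
offset [-0.004 -0.001 -0.192] turn [-0.001  0.005  0.004]
```

```bash
python3 -m crank '[{"offset":[-0.001,-0.001,-0.08],"turn":[0,0,0]},{"offset":[-0.001,-0.001,-0.15],"turn":[0,0,0]},{"offset":[-0.001,-0.001,-0.192],"turn":[0,0,0]},{"offset":[-0.001,-0.001,-0.192],"turn":[0,0,0]}]' 0.93
python3 -m crank '[{"offset":[0,0,0],"turn":[0,0,0]},{"offset":[0,0,0],"turn":[0,0,0]},{"offset":[0,0,0],"turn":[0,0,0]},{"offset":[0,0,0],"turn":[0,0,0]}]' 0
python3 -m crank '[{"offset":[0,0,0.1],"turn":[0,0,0]},{"offset":[0,0,0.2],"turn":[0,0,0]},{"offset":[0,0,0.4],"turn":[0,0,0]},{"offset":[0,0,0.44],"turn":[0,0,0]},{"offset":[0,0,0.44],"turn":[0,0,0]}]' 0
python3 - <<'E'
from kin import *
s=st(); to(bw(-.0194,.0034,.22),[180,0,185.4])
E
```

```text
time_s: 39.65
ee_pos: [0.4349, 0.238, 0.0027]
orientation: [3.14, -0.0, 1.505]
force: [-1.5, -0.2, 0.3]
width: 0.929
time_s: 40.15
ee_pos: [0.4357, 0.2384, 0.0041]
orientation: [3.138, -0.002, 1.505]
force: [0.1, 0.4, 7.7]
width: 0.78
time_s: 40.78
ee_pos: [0.437, 0.2388, 0.2269]
orientation: [3.132, -0.007, 1.505]
force: [-0.0, 0.2, -4.2]
width: 0.784
t 40.77 p [0.437  0.2388 0.2269] rpy [179.4  -0.4  86.2] q [-0.89  0.41  0.49  1.88 -0.25  0.9  -0.35] F [-0.   0.2 -4.2] w 0.784
offset [ 0.314 -0.438 -0.014] turn [-0.027  0.005  3.462]
```

```bash
for i in 1 2 3 4; do python3 -m crank '[{"offset":[0.0785,-0.109,0],"turn":[0,0,0.866]},{"offset":[0.0785,-0.109,0],"turn":[0,0,0.866]},{"offset":[0.0785,-0.109,0],"turn":[0,0,0.866]}]' 0; done
python3 -m crank '[{"offset":[0,0,-0.1],"turn":[0,0,0]},{"offset":[0,0,-0.1],"turn":[0,0,0]},{"offset":[0,0,-0.1],"turn":[0,0,0]}]' 0
python3 - <<'E'
from kin import *
s=st(); to(bw(-.0194,.0034,.137),[180,0,185.4])
E
```

```text
time_s: 41.15
ee_pos: [0.4726, 0.1814, 0.2205]
orientation: [-3.138, 0.001, 1.938]
force: [-0.6, 0.6, -4.5]
width: 0.783
time_s: 41.52
ee_pos: [0.5117, 0.1269, 0.2201]
orientation: [-3.138, -0.002, 2.37]
force: [-0.9, 0.4, -4.2]
width: 0.783
time_s: 41.9
ee_pos: [0.5508, 0.0726, 0.2199]
orientation: [-3.14, -0.004, 2.803]
force: [-0.1, 0.2, -2.7]
width: 0.783
time_s: 42.28
ee_pos: [0.5899, 0.0182, 0.2195]
orientation: [3.14, -0.005, -3.047]
force: [-0.8, 0.9, -4.8]
width: 0.783
time_s: 42.65
ee_pos: [0.5914, 0.0199, 0.1723]
orientation: [3.141, -0.0, -3.046]
force: [-0.3, 0.8, -3.2]
width: 0.781
t 42.65 p [0.5914 0.0199 0.1723] rpy [ 179.9   -0.  -174.5] q [-0.09  0.58  0.03  1.67 -0.02  0.88  1.62] F [-0.3  0.8 -3.2] w 0.781
offset [ 0.005 -0.001 -0.071] turn [-0.002 -0.001 -0.002]
```

```bash
python3 -m crank '[{"offset":[0.003,-0.001,-0.03],"turn":[0,0,-0.002]},{"offset":[0.003,-0.001,-0.056],"turn":[0,0,-0.002]},{"offset":[0.003,-0.001,-0.056],"turn":[0,0,-0.002]},{"offset":[0.003,-0.001,-0.056],"turn":[0,0,-0.002]}]' 0
python3 - <<'E'
from kin import *
s=st(); to(bw(-.0194,.0034,.137),[180,0,185.4])
E
```

```text
time_s: 43.15
ee_pos: [0.5931, 0.0194, 0.1444]
orientation: [3.141, 0.001, -3.047]
force: [-0.2, 0.1, -3.1]
width: 0.781
t 43.15 p [0.5931 0.0194 0.1444] rpy [ 180.     0.  -174.6] q [-0.09  0.62  0.03  1.7  -0.02  0.82  1.62] F [-0.2  0.1 -3.1] w 0.781
offset [ 0.002  0.001 -0.015] turn [-0.002  0.001  0.   ]
```

```bash
python3 -m crank '[{"offset":[0.001,0,-0.008],"turn":[0,0,0]},{"offset":[0.001,0,-0.013],"turn":[0,0,0]},{"offset":[0.001,0,-0.013],"turn":[0,0,0]}]' 0
python3 -m crank '[{"offset":[0,0,-0.005],"turn":[0,0,0]},{"offset":[0,0,-0.005],"turn":[0,0,0]}]' 0
python3 -c "
from h import *
st()"
```

```text
time_s: 43.52
ee_pos: [0.5932, 0.0193, 0.1376]
orientation: [3.141, -0.0, -3.047]
force: [0.2, -0.6, -3.6]
width: 0.782
time_s: 43.78
ee_pos: [0.5935, 0.0193, 0.1353]
orientation: [3.141, 0.0, -3.047]
force: [0.2, 0.3, -3.3]
width: 0.781
t 43.77 p [0.5935 0.0193 0.1353] rpy [ 180.     0.  -174.6] q [-0.09  0.63  0.03  1.71 -0.02  0.8   1.62] F [ 0.2  0.3 -3.3] w 0.781
```

No contact yet, so creep down a bit more.

```bash
python3 -m crank '[{"offset":[0,0,-0.003],"turn":[0,0,0]},{"offset":[0,0,-0.003],"turn":[0,0,0]}]' 0
python3 -m crank '[{"offset":[0,0,-0.002],"turn":[0,0,0]},{"offset":[0,0,-0.002],"turn":[0,0,0]}]' 0
```

```text
time_s: 44.02
ee_pos: [0.5936, 0.0194, 0.1352]
orientation: [3.141, 0.001, -3.048]
force: [-2.7, -0.6, 5.5]
width: 0.788
time_s: 44.28
ee_pos: [0.5936, 0.0194, 0.1352]
orientation: [3.14, 0.001, -3.048]
force: [-3.9, -0.0, 10.6]
width: 0.782
```

```bash
python3 -m crank '[{"offset":[0,0,0],"turn":[0,0,0]},{"offset":[0,0,0],"turn":[0,0,0]}]' 1
python3 -m crank '[{"offset":[0,0,0.1],"turn":[0,0,0]},{"offset":[0,0,0.22],"turn":[0,0,0]},{"offset":[0,0,0.34],"turn":[0,0,0]},{"offset":[0,0,0.34],"turn":[0,0,0]}]' 1
python3 - <<'E'
from kin import *
s=st(); panelbox(.131); shot('scene','s12')
Q=cloud(load('scene')); print('offcut',top(Q,(.43,-.392),.02,.036,.05))
E
```

```text
time_s: 44.52
ee_pos: [0.5939, 0.0194, 0.1329]
orientation: [3.141, 0.001, -3.047]
force: [0.5, -0.3, -0.3]
width: 0.997
time_s: 45.02
ee_pos: [0.5967, 0.0194, 0.3087]
orientation: [3.141, 0.013, -3.048]
force: [0.3, -0.5, -1.0]
width: 1.003
t 45.02 p [0.5967 0.0194 0.3087] rpy [ 180.     0.8 -174.6] q [-0.09  0.46  0.04  1.48 -0.02  1.19  1.61] F [ 0.3 -0.5 -1. ] w 1.003
topbox world (array([593.8,  19.3]), array([99.4, 68.1]), 5.4, 7370, 167.4) block [-19.8   3.6   0. ] yaw-5.4(180): 0.0
panel [-20.9   3.8] 10577 outer edge -97.93625305561764 y range [-89.72865712  98.09413792]
offcut (array([ 429.3, -390.9]), array([73.2, 31.9]), 64.9, 224, 29.3)
```

View pics/s12.png

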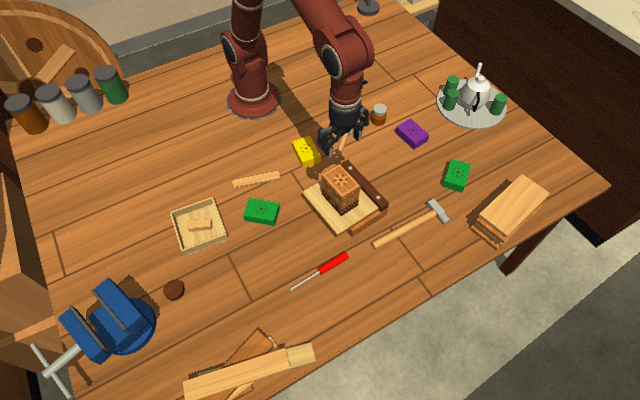

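The picture shows a three-box column at (341,190) on the plain back. The offcut is in the tray at (200,224), and the bystanders and look-alikes haven't moved. Handing in.

```bash
python3 -c "
from h import *
print(manip.hand_in()); st()"
```

```text
the job is handed in; nothing more can be done
None
the job is handed in; nothing more can be done
```

The job is done and handed in at about 45 s of the 210 s allowed; the hand-in reports no verdict.

**What I did:**
- I put the offcut in the tray.
- I levered the panel up with a finger under its overhanging edge, gripped it and lifted it clear. I turned it over in the gripper, lowered it against the fence while supporting it, then pushed it home.
- I stacked the three boxes with light inlay on the middle of its back: the dark one and two lighter ones. The first lighter box I measured was knocked about 3 cm aside during the run, so I measured it again before picking it up.
- The yellow, purple and green look-alikes were left alone.

**Last checks:**
- **Panel:** it lies plain side up and flat, with its top at about 59.6 mm. Its centre is within about 2 mm of home towards the fence and about 4 mm off the middle sideways, and it was square within 0.2° after the push.
- **Boxes:** as each was placed, its centre was within about 2 mm of the others and of the panel's centre, and its yaw within 0.2° of the block. Tilt of the column was not measured separately.
- **Offcut and bystanders:** the offcut lies in the tray. I checked the bystanders by eye in the last picture and they look unmoved; I did not measure them.

No check failed. The measured arm positions scattered by 2 to 3 mm, so I set each box down by feel using the measured force.

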